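Knock out the wax blocks and dress the mould

TASK

Empty the wax mould: lift the handle of the knockout rod under each pocket that holds a wax block so that the rod pushes the block up, lay every block flat on the floor of the wooden tray, and push the rods back down fully home. Then dress the mould's emptied top face with the lapping block in one stroke: lay the block centrally across the mould so that it bridges the pockets, and draw it sideways right from the mould's left end to its right end (as seen from the robot), kept level and pressed so that its sprung sole stays about half closed all the way. Finally stand the lapping block back on its cork mat, sole down, and leave the other things on the bench alone.

Things in the scene. Friction and masses are not known exactly. Their poses are not given: they have to be found in the camera images.
- mould: Aluminium wax mould, fixed to the bench: a plate 140 (its x) x 280 (its y) mm whose flat top face is 83 mm above the bench, on two end cheeks. Origin on the bench under its centre, z up; its -x side faces the robot and its +y end is the left end seen from the robot.
- face (a point): Middle of the mould's top face. In it four open-topped pockets, 91 mm long (mould x) x 32 mm wide (y) x 30 mm deep, lie side by side, centred at mould x = 0 and y = +99, +33, -33, -99 mm (pockets 1 to 4, from the left). Each has a hole in its floor with a knockout rod below.
- tray: Fixed wooden tray with low walls, 270 (its x) x 150 (its y) x 20 mm high, walls and floor about 6 mm; origin under its centre on the bench. To the robot's left or right.
- mat: Fixed cork mat, 270 (its x) x 160 (its y) x 3 mm, where the lapping block lives; origin under its centre. To the robot's left or right, across from the tray.
- lap: Lapping block with a sprung steel sole, 0.42 kg (sole 0.30). Origin at the centre of the sole's underside (sole not pressed); long side along its x, z up. Sole 130 x 60 x 12 mm; a 12 mm gap with four posts; wooden body 130 x 60 mm from 24 to 40 mm above the origin; on that a grip fin 74 (x) x 20 (y) mm, from 40 to 75 mm.
- sole (a joint): How far the lapping block's sole is pressed up into it, m: 0 free, 0.010 springs fully closed. Takes 4.8 N on the grip to begin, then 1.2 N per mm (about 11 N half closed).
- wax1: Green carving-wax block 88 (x) x 29 (y) x 30 (z) mm, 0.11 kg, origin at its middle. If present it starts in pocket 1, top flush with the mould's face, its x along the mould's x. Some pockets are empty.
- rod1 (a joint): Height of pocket 1's knockout rod, m: 0 home, 0.024 fully up. Up, its round 22 mm end stands 23.5 mm above the pocket floor, so a block on it sticks out by 23 to 24 mm. A stiff slide (about 6 N friction): it stays where it is left.
- cap1 (a point): Centre of the top of rod 1's black handle cap. The cap, 20 (mould x) x 24 (mould y) x 18 mm high on a 12 mm square post, stands in front of the mould, 115 mm to -x of the pocket's centre; its top is 103 mm above the bench when home and rises with the rod: lift it to push the rod up through the pocket floor.
- wax2: Green carving-wax block 88 (x) x 29 (y) x 30 (z) mm, 0.11 kg, origin at its middle. If present it starts in pocket 2, top flush with the mould's face, its x along the mould's x. Some pockets are empty.
- rod2 (a joint): Height of pocket 2's knockout rod, m: 0 home, 0.024 fully up. Up, its round 22 mm end stands 23.5 mm above the pocket floor, so a block on it sticks out by 23 to 24 mm. A stiff slide (about 6 N friction): it stays where it is left.
- cap2 (a point): Centre of the top of rod 2's black handle cap. The cap, 20 (mould x) x 24 (mould y) x 18 mm high on a 12 mm square post, stands in front of the mould, 115 mm to -x of the pocket's centre; its top is 103 mm above the bench when home and rises with the rod: lift it to push the rod up through the pocket floor.
- wax3: Green carving-wax block 88 (x) x 29 (y) x 30 (z) mm, 0.11 kg, origin at its middle. If present it starts in pocket 3, top flush with the mould's face, its x along the mould's x. Some pockets are empty.
- rod3 (a joint): Height of pocket 3's knockout rod, m: 0 home, 0.024 fully up. Up, its round 22 mm end stands 23.5 mm above the pocket floor, so a block on it sticks out by 23 to 24 mm. A stiff slide (about 6 N friction): it stays where it is left.
- cap3 (a point): Centre of the top of rod 3's black handle cap. The cap, 20 (mould x) x 24 (mould y) x 18 mm high on a 12 mm square post, stands in front of the mould, 115 mm to -x of the pocket's centre; its top is 103 mm above the bench when home and rises with the rod: lift it to push the rod up through the pocket floor.
- wax4: Green carving-wax block 88 (x) x 29 (y) x 30 (z) mm, 0.11 kg, origin at its middle. If present it starts in pocket 4, top flush with the mould's face, its x along the mould's x. Some pockets are empty.
- rod4 (a joint): Height of pocket 4's knockout rod, m: 0 home, 0.024 fully up. Up, its round 22 mm end stands 23.5 mm above the pocket floor, so a block on it sticks out by 23 to 24 mm. A stiff slide (about 6 N friction): it stays where it is left.
- cap4 (a point): Centre of the top of rod 4's black handle cap. The cap, 20 (mould x) x 24 (mould y) x 18 mm high on a 12 mm square post, stands in front of the mould, 115 mm to -x of the pocket's centre; its top is 103 mm above the bench when home and rises with the rod: lift it to push the rod up through the pocket floor.
- jar: Bystander: lidded glass jar, 72 mm across, 85 mm high. Leave alone.
- tape: Bystander: roll of yellow tape lying flat, 90 mm across, 24 mm high. Leave alone.
- mallet: Bystander: wooden mallet lying down. Leave alone.
- mandrel: Bystander: tapered steel ring stick standing on its round foot, 56 mm across, 150 mm high. Leave alone.
- flask: Bystander: clear plastic bottle, 60 mm across, 150 mm high. Leave alone.
- brush: Bystander: bench brush lying down. Leave alone.

How it is judged:
On the way, in this order (a step that is already met when the one before it is completed fails the run):
1. Every wax block lies flat in the tray and all four knockout rods are home (x of wax1 in the frame of tray between -0.125 and 0.125 m and y of wax1 in the frame of tray between -0.066 and 0.066 m and z of each of wax1, wax2, wax3, wax4 in the frame of tray below 0.03 m and x of wax2 in the frame of tray between -0.125 and 0.125 m and y of wax2 in the frame of tray between -0.066 and 0.066 m and x of wax3 in the frame of tray between -0.125 and 0.125 m and y of wax3 in the frame of tray between -0.066 and 0.066 m and x of wax4 in the frame of tray between -0.125 and 0.125 m and y of wax4 in the frame of tray between -0.066 and 0.066 m and value of joint each of rod1, rod2, rod3, rod4 below 0.003 m), for 0.2 s.
2. The lapping block lies across the mould, level and central, and rubs its face near its left end (block's middle more than 90 mm left of the mould's middle), sole pressed in 1.5 to 8.5 mm (y of lap in the frame of mould between 0.09 and 0.16 m and x of lap in the frame of mould between -0.03 and 0.03 m and z of lap in the frame of mould below 0.095 m and contact force between lap and mould above 1 N and value of joint sole between 0.0015 and 0.0085 m and angle between lap's own z axis and vertical below 0.2 rad and angle between the x axis of lap and the x axis of mould, either way round below 0.3 rad), for 0.1 s.
3. The lapping block lies across the mould, level and central, and rubs its face 45 mm left of the middle (within 15 mm), sole pressed in 1.5 to 8.5 mm (y of lap in the frame of mould between 0.03 and 0.06 m and x of lap in the frame of mould between -0.03 and 0.03 m and z of lap in the frame of mould below 0.095 m and contact force between lap and mould above 1 N and value of joint sole between 0.0015 and 0.0085 m and angle between lap's own z axis and vertical below 0.2 rad and angle between the x axis of lap and the x axis of mould, either way round below 0.3 rad), for 0.1 s.
4. The lapping block lies across the mould, level and central, and rubs its face in the middle (within 15 mm), sole pressed in 1.5 to 8.5 mm (y of lap in the frame of mould between -0.015 and 0.015 m and x of lap in the frame of mould between -0.03 and 0.03 m and z of lap in the frame of mould below 0.095 m and contact force between lap and mould above 1 N and value of joint sole between 0.0015 and 0.0085 m and angle between lap's own z axis and vertical below 0.2 rad and angle between the x axis of lap and the x axis of mould, either way round below 0.3 rad), for 0.1 s.
5. The lapping block lies across the mould, level and central, and rubs its face 45 mm right of the middle (within 15 mm), sole pressed in 1.5 to 8.5 mm (y of lap in the frame of mould between -0.06 and -0.03 m and x of lap in the frame of mould between -0.03 and 0.03 m and z of lap in the frame of mould below 0.095 m and contact force between lap and mould above 1 N and value of joint sole between 0.0015 and 0.0085 m and angle between lap's own z axis and vertical below 0.2 rad and angle between the x axis of lap and the x axis of mould, either way round below 0.3 rad), for 0.1 s.
6. The lapping block lies across the mould, level and central, and rubs its face near its right end (more than 90 mm right of the middle), sole pressed in 1.5 to 8.5 mm (y of lap in the frame of mould between -0.16 and -0.09 m and x of lap in the frame of mould between -0.03 and 0.03 m and z of lap in the frame of mould below 0.095 m and contact force between lap and mould above 1 N and value of joint sole between 0.0015 and 0.0085 m and angle between lap's own z axis and vertical below 0.2 rad and angle between the x axis of lap and the x axis of mould, either way round below 0.3 rad), for 0.1 s.
At the end, for the whole second after the job is handed in: Every wax block present lies flat in the tray (centre inside the walls and under 30 mm above the tray's underside), all four rods are within 3 mm of home, and the lapping block stands upright (within 0.1 rad) on the cork mat, its centre within 80 x 60 mm of the mat's; all released and at rest (all of step 1 and x of lap in the frame of mat between -0.08 and 0.08 m and y of lap in the frame of mat between -0.06 and 0.06 m and z of lap in the frame of mat between -0.005 and 0.012 m and angle between lap's own z axis and vertical below 0.1 rad and linear speed of each of lap, wax1, wax2, wax3, wax4 below 0.02 m/s); the robot touches nothing.
It fails at once if a bystander (jar, tape, mallet, mandrel, flask or brush) is moved by more than 40 mm (distance of any of jar, tape, mallet, mandrel, flask, brush from where it was at the start of the episode above 0.04 m).
Of wax1, wax2, wax3, wax4 only 2 to 4 are there at a start; the rules pass over those that are not, and their reading is None.
At some moment in a run one of lap may be knocked a few centimetres aside while the robot is not near it.
Once in a run the grip may slacken for a moment while it holds something.
It also fails if it takes over 210 s, if anything falls off the work surface, if the arm or the gripper's body presses on something with over 40 N, if the wrist force passes 120 N, or if a joint passes its speed limit or range.

ROBOT

A 6-joint arm with a two-finger parallel gripper is mounted at the origin on the work surface. World frame = base frame: x ahead of the robot, y to its left, z up, the work surface at z = 0. Lengths are in m, angles in rad, forces in N, time in s.
With the tool pointing down it reaches from about 0.275 to 0.825 m from the base axis. Payload 4.9 kg.
Tool frame: the origin (TCP) lies at the very end of the fingers, on their centre line; the grasp point (between the pads) lies 19 mm behind it; z points along the fingers, y is the line along which they close (so a half turn about z gives the same grasp; the last joint's range is limited). The gripper opens to 85 mm and grips with 20 to 120 N. Pads are 22 mm wide; open, the fingers measure 114 mm over their backs; the gripper's body (76 mm by 85 mm) begins 54 mm behind the grasp point. The pads swing forward as they close: fully open they stand 13 mm farther back than shut.
Start: joints at [1.199, 0.326, -0.193, 1.052, 0, 1.437], TCP at [0.13, 0.535, 0.231] pointing down, gripper open.
Joint ranges: [-2.65, 2.65], [-0.97, 1.79], [-1.3, 1.35], [-1.93, 2.1], [-1.47, 1.37], [-3.14, 3.14]. Speed limits (rad/s): [2.57, 2.57, 3.14, 3.14, 3.14, 3.14].

INTERFACE

Orientations are given as a 3x3 rotation matrix whose columns are the frame's x, y, z axes.
In Python, from cell import state, camera, job_done gives the robot as it stands.
- The arm moves only by the tool step_arm, never from a script. Its argument "deltas" is a list of rows, each a list of 3 entries, a list of its own where there are three numbers: the shift along the tool's x, y, z in m, then the turn about the tool's z in rad, then the opening, from -1 (shut) to 1 (fully open). A call has exactly 10 rows; each row shifts and turns the commanded pose from where the row before left it, along the tool's axes as they then stand; what a row does not reach is not made up. A row lasts 1/10 s, in which the tool goes at most 50 mm and 8.59 degrees, less where a joint would pass 70% of its speed; a pose out of reach is approached as far as the arm can. A call is refused whole if a number of a shift passes 0.05 or a number of a turn 0.15, either way. A call with a gripper value outside its range is refused whole. The fingers move at their own pace and stop on an object; "grip_force" is the grip in N (left out, the last holds). Time passes only in rows, so rows that do not move let the fingers close, or fill a call up. It gives the time, the measured TCP pose, the force, the opening and the grip force at its end, in the units of the state.
- state(): the state, without advancing time (a new reading comes with each control period).
- camera(name): name is "scene" or "side" or "wrist"; returns a dict with "frame" (420x560x3 uint8, red, green, blue), "K" (3x3 intrinsics, pixels), "R" (3x3) and "t" (3): a world point X has camera coordinates R X + t; the wrist camera has in their place "T_tool_cam" (4x4, takes a point from camera to tool coordinates, whose origin is the TCP and whose axes are the flange's). Camera axes: x right, y down, z forward; pixel columns grow to the right and rows downward; lengths in m; the calibration is good to about 2 mm. A picture is of the moment at which its call begins: read the wrist's pose just before it. There is no depth.
- job_done(): hands the job in; it is judged then, once.
The state is a dict: "t": time; "joint_pos": joint angles; "qd": joint speeds; "joint_torque": joint torques, N m; "eef_pos": TCP position; "ee_rot": TCP orientation; "wrist_force": force on the tool from outside, world axes, zero at the start; "moment": the same for the moment, N m; "grip_width": finger opening in m; "finger_force": force on a finger pad.
Only numpy, scipy, OpenCV 4.12 (cv2) and the standard library are available. Lean on these libraries where they do the work, as an engineer would, in place of code of your own. Each camera call takes 0.05 s, during which the arm holds its last target. There are 200 camera calls.

## Working session

There is one attempt and no reset: what is moved stays moved. The work goes in short steps, Python scripts to look and compute and a tool call to move; the robot and the scene stay as the last step left them, time stands still between calls to the robot, and variables do not carry over. Pictures are saved under pics/ and viewed, at most 14 in all, crops included, and the job is handed in when it is done.

Besides the shell and the picture viewer there is one more tool, called after "Emit:" as a command line: name --argument value ..., lists and objects as JSON in quotes. step_arm: Moves the arm, as the interface text tells. Its arguments: {"type":"object","properties":{"deltas":{"type":"array"},"grip_force":{"type":"number"}},"required":["deltas"]}

```bash
ls; mkdir -p pics; python3 - <<'E'
from cell import state,camera
import cv2,numpy as np
s=state();print(s)
ims=[]
for n in ("scene","side"):
    c=camera(n);cv2.imwrite(f"pics/{n}0.png",c["frame"][:,:,::-1]);np.savez(f"{n}0.npz",**c);print(n,c["K"],c["R"],c["t"])
c=camera("wrist");print(c["T_tool_cam"],c["K"]);cv2.imwrite("pics/wrist0.png",c["frame"][:,:,::-1])
E
```

```text
pics
{'t': 0.0, 'joint_pos': array([ 1.19882676e+00,  3.26933978e-01, -1.93629447e-01,  1.05199339e+00,
       -1.73772238e-05,  1.43659364e+00]), 'qd': array([ 4.59543665e-04,  4.48720122e-04, -2.18289534e-05,  4.03380714e-04,
       -7.19122190e-04,  1.94277340e-03]), 'joint_torque': array([-1.58571474e-03, -4.43393862e+01,  2.62441278e+01,  1.54441316e-02,
       -1.08539487e-04,  3.01269900e-06]), 'eef_pos': array([0.12931703, 0.5339597 , 0.23048994]), 'ee_rot': array([[-9.71866308e-01,  2.35532354e-01, -6.23661906e-04],
       [ 2.35533078e-01,  9.71864938e-01, -1.64640886e-03],
       [ 2.18332585e-04, -1.74698231e-03, -9.99998450e-01]]), 'wrist_force': array([-0.24157333, -0.20367537,  0.0565517 ]), 'moment': array([ 0.05394415, -0.05103288,  0.02065321]), 'finger_force': 0.0, 'grip_width': 0.08524915250454836}
scene [[486.62026047   0.         282.18102497]
 [  0.         486.62026047 213.4609565 ]
 [  0.           0.           1.        ]] [[ 0.54629092  0.83759425  0.0014472 ]
 [ 0.46112221 -0.29930719 -0.83533318]
 [-0.69923711  0.45700227 -0.54974211]] [-0.34147934 -0.22459597  1.5722345 ]
side [[458.81248958   0.         275.61116636]
 [  0.         458.81248958 206.9203181 ]
 [  0.           0.           1.        ]] [[-0.85938523 -0.51122367 -0.01036262]
 [-0.31332639  0.542512   -0.77942755]
 [ 0.40408366 -0.66658164 -0.62640667]] [0.55138446 0.26248635 0.8051879 ]
[[ 6.49624314e-04 -9.51715243e-01 -3.06981554e-01  7.86015173e-02]
 [ 9.99999754e-01  6.99049602e-04 -5.10519524e-05 -7.79709183e-05]
 [ 2.63182254e-04 -3.06981445e-01  9.51715463e-01 -1.43290052e-01]
 [ 0.00000000e+00  0.00000000e+00  0.00000000e+00  1.00000000e+00]] [[343.44617877   0.         273.58325185]
 [  0.         343.44617877 209.94846144]
 [  0.           0.           1.        ]]
```

View pics/scene0.png

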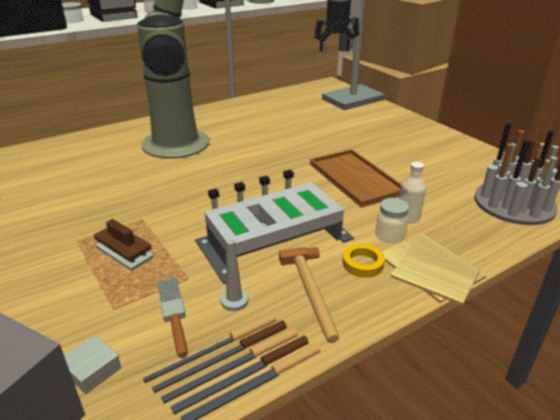

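View pics/side0.png

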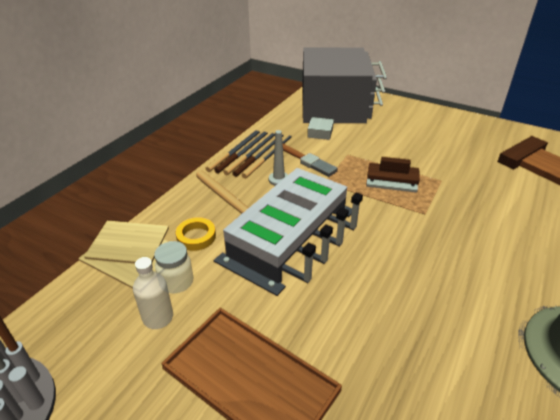

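The scene view shows the mould centred near (275,215). Pockets 1, 2 and 4 are green and pocket 3 is empty. The tray is at (355,175), on the robot's left, and the lapping block is on the mat at (125,245), on the right. The side view agrees: the mould is at (285,220), the tray at (250,375) and the lap at (393,175).

```bash
cat > h.py <<'E'
import numpy as np,cv2
from cell import state,camera
def shot(n,save=None):
    s=state();c=camera(n);f=c["frame"]
    if n=="wrist":
        T=np.array(c["T_tool_cam"]);Rw=s["ee_rot"]@T[:3,:3];o=s["eef_pos"]+s["ee_rot"]@T[:3,3]
        R=Rw.T;t=-R@o
    else: R,t=np.array(c["R"]),np.array(c["t"])
    if save: cv2.imwrite(f"pics/{save}.png",f[:,:,::-1])
    return dict(f=f,K=np.array(c["K"]),R=R,t=t,hsv=cv2.cvtColor(f,cv2.COLOR_RGB2HSV))
def ray(v,p):
    p=np.asarray(p,float);d=v["R"].T@np.linalg.solve(v["K"],[p[0],p[1],1]);return -v["R"].T@v["t"],d
def onz(v,p,z):
    o,d=ray(v,p);return o+d*(z-o[2])/d[2]
def tri(vs,ps):
    A=np.zeros((3,3));b=np.zeros(3)
    for v,p in zip(vs,ps):
        o,d=ray(v,p);d/=np.linalg.norm(d);M=np.eye(3)-np.outer(d,d);A+=M;b+=M@o
    X=np.linalg.solve(A,b);res=[np.linalg.norm((np.eye(3)-np.outer(d/np.linalg.norm(d),d/np.linalg.norm(d)))@(X-o)) for o,d in (ray(v,p) for v,p in zip(vs,ps))]
    return X,max(res)
def proj(v,X):
    c=v["R"]@np.asarray(X)+v["t"];q=v["K"]@c;return q[:2]/q[2]
def blobs(m,amin,amax=1e9):
    n,l,st,ce=cv2.connectedComponentsWithStats(m.astype(np.uint8))
    return [(ce[i],st[i],l==i) for i in range(1,n) if amin<st[i,4]<amax]
def quad(m):
    c=max(cv2.findContours(m.astype(np.uint8),cv2.RETR_EXTERNAL,cv2.CHAIN_APPROX_NONE)[0],key=cv2.contourArea)
    h=cv2.convexHull(c)
    for e in np.arange(1,40,.5):
        a=cv2.approxPolyDP(h,e,True)
        if len(a)<=4: return a[:,0].astype(float)
E
python3 - <<'E'
from h import *
V={n:shot(n) for n in("scene","side")}
for n,v in V.items():
    H,S,Vv=[v["hsv"][:,:,i].astype(int) for i in range(3)]
    g=(H>45)&(H<85)&(S>120)
    for c,st,l in blobs(g,60): print(n,"green",c.round(1),st[4],onz(v,c,.083).round(4), [onz(v,p,.083).round(3) for p in quad(l)])
    for c,st,l in blobs(Vv<30,25,600): print(n,"dark",c.round(1),st,onz(v,c,.094).round(3))
    for nm,p in (("tray",{"scene":(355,175),"side":(250,375)}[n]),("mat",{"scene":(150,280),"side":(360,190)}[n]),("lap",{"scene":(110,245),"side":(380,172)}[n])): print(n,nm,v["hsv"][p[1],p[0]])
    for p in ({"scene":(350,170),"side":(300,400)}[n],): print(v["hsv"][p[1]-2:p[1]+2,p[0]])
E
```

```text
scene green [312.2 200.1] 202 [0.6243 0.0834 0.083 ] [array([0.581, 0.076, 0.083]), array([0.591, 0.099, 0.083]), array([0.664, 0.09 , 0.083]), array([0.66 , 0.068, 0.083])]
scene green [287.3 207.3] 226 [0.6189 0.0177 0.083 ] [array([0.577, 0.011, 0.083]), array([0.58 , 0.032, 0.083]), array([0.657, 0.026, 0.083]), array([0.656, 0.003, 0.083])]
scene green [233.7 222.8] 263 [ 0.6075 -0.1137  0.083 ] [array([ 0.565, -0.123,  0.083]), array([ 0.567, -0.098,  0.083]), array([ 0.648, -0.106,  0.083]), array([ 0.642, -0.129,  0.083])]
scene dark [94.5  3.6] [89  0 11 10 56] [-2.012  0.307  0.094]
scene dark [208.4   2. ] [201   0  14   7  47] [-1.674  0.935  0.094]
scene dark [96.6 13.2] [91  8 13 12 56] [-1.709  0.237  0.094]
scene dark [504.4 136.8] [501 125   8  25  53] [0.66  0.739 0.094]
scene dark [545.9 145.5] [541 132  11  30  68] [0.759 0.786 0.094]
scene dark [521.4 156.9] [515 142  14  35  90] [0.765 0.666 0.094]
scene dark [213.5 194.5] [210 192   8   6  27] [ 0.494 -0.105  0.094]
scene tray [ 15 165 158]
scene mat [ 17 137 180]
scene lap [ 12 176  81]
[[ 16 180 159]
 [ 14 16
[... 272 characters left out ...]
083 ] [array([0.658, 0.032, 0.083]), array([0.652, 0.009, 0.083]), array([0.574, 0.014, 0.083]), array([0.578, 0.039, 0.083])]
side green [261.9 232.1] 361 [0.6204 0.0893 0.083 ] [array([0.665, 0.097, 0.083]), array([0.663, 0.073, 0.083]), array([0.579, 0.082, 0.083]), array([0.582, 0.105, 0.083])]
side dark [356.5 198.6] [352 194  10  10  65] [ 0.492 -0.099  0.094]
side dark [341.5 213.2] [336 207  12  13 105] [ 0.499 -0.036  0.094]
side dark [325.6 231.8] [320 226  12  12  93] [0.503 0.034 0.094]
side dark [308.6 250.3] [302 245  13  12 103] [0.508 0.099 0.094]
side tray [ 14 169 154]
side mat [ 17 139 180]
side lap [ 11 169  80]
[[ 14 169 149]
 [ 14 170 144]
 [ 13 168 143]
 [ 14 169 142]]
```

```bash
python3 - <<'E'
import cv2,numpy as np
a=cv2.imread("pics/scene0.png")[160:300,70:410];b=cv2.imread("pics/side0.png")[140:300,200:450]
a=cv2.resize(a,None,fx=2.2,fy=2.2,interpolation=2)[:308,:748];b=cv2.resize(b,None,fx=1.8,fy=1.8,interpolation=2)
o=np.zeros((600,760,3),np.uint8);o[:a.shape[0],:a.shape[1]]=a;o[310:310+b.shape[0],:b.shape[1]]=b[:290]
cv2.imwrite("pics/crop0.png",o)
E
```

```text
(no output)
```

View pics/crop0.png

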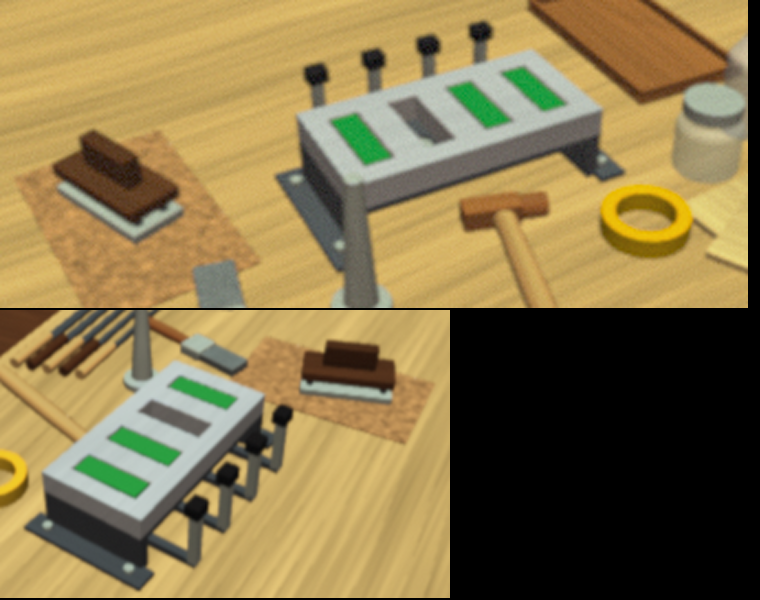

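The crop confirms it: pockets 1, 2 and 4 are full, pocket 3 is empty, and all the caps stand clear. I'll move the wrist camera over the mould next.

Emit:
step_arm --deltas '[[[-0.028, -0.021, -0.005], 0, 1], [[-0.028, -0.021, -0.005], 0, 1], [[-0.028, -0.021, -0.005], 0, 1], [[-0.028, -0.021, -0.005], 0, 1], [[-0.028, -0.021, -0.005], 0, 1], [[-0.028, -0.021, -0.005], 0, 1], [[-0.028, -0.021, -0.005], 0, 1], [[-0.028, -0.021, -0.005], 0, 1], [[-0.028, -0.021, -0.005], 0, 1], [[-0.028, -0.021, -0.005], 0, 1]]'

```text
t: 1.25
eef_pos: [0.3529, 0.2633, 0.2816]
ee_rot: [[-0.972, 0.236, 0.0], [0.236, 0.972, 0.0], [-0.0, 0.0, -1.0]]
wrist_force: [0.6, 0.6, 0.1]
grip_width: 0.0851
finger_force: 0.0
```

```bash
python3 - <<'E'
from h import *
s=state();print(s["t"],s["eef_pos"],s["ee_rot"][:,0])
shot("wrist","w1")
E
```

```text
1.25 [0.35288058 0.2632592  0.28156328] [-9.71865875e-01  2.35534889e-01 -1.94686526e-04]
```

Emit:
step_arm --deltas '[[[-0.028, -0.021, -0.002], 0, 1], [[-0.028, -0.021, -0.002], 0, 1], [[-0.028, -0.021, -0.002], 0, 1], [[-0.028, -0.021, -0.002], 0, 1], [[-0.028, -0.021, -0.002], 0, 1], [[-0.028, -0.021, -0.002], 0, 1], [[-0.028, -0.021, -0.002], 0, 1], [[-0.028, -0.021, -0.002], 0, 1], [[-0.028, -0.021, -0.002], 0, 1], [[-0.028, -0.021, 0], -0.15, 1]]'

```text
t: 2.3
eef_pos: [0.5757, -0.0066, 0.2994]
ee_rot: [[-0.996, 0.084, 0.0], [0.084, 0.996, 0.0], [-0.0, 0.0, -1.0]]
wrist_force: [0.7, 0.4, 0.1]
grip_width: 0.0853
finger_force: 0.0
```

Emit:
step_arm --deltas '[[[0, 0, 0], 0, 1], [[0, 0, 0], 0, 1], [[0, 0, 0], 0, 1], [[0, 0, 0], 0, 1], [[0, 0, 0], 0, 1], [[0, 0, 0], 0, 1], [[0, 0, 0], 0, 1], [[0, 0, 0], 0, 1], [[0, 0, 0], 0, 1], [[0, 0, 0], 0, 1]]'

```text
t: 3.3
eef_pos: [0.5749, -0.0056, 0.2993]
ee_rot: [[-0.996, 0.088, -0.0], [0.088, 0.996, 0.0], [0.0, 0.0, -1.0]]
wrist_force: [0.1, 0.7, 0.6]
grip_width: 0.0855
finger_force: 0.0
```

```bash
python3 - <<'E'
from h import *
s=state();print(s["t"],s["eef_pos"],s["ee_rot"][:,0])
v=shot("wrist","w2")
H,S,Vv=[v["hsv"][:,:,i].astype(int) for i in range(3)]
g=(H>45)&(H<85)&(S>120)
for c,st,l in blobs(g,60): print("green",c.round(1),st[4],onz(v,c,.083).round(4))
for c,st,l in blobs(Vv<35,100,4000): print("dark",c.round(1),st,onz(v,c,.103).round(3))
E
```

```text
3.3 [ 0.57485807 -0.00558368  0.29928282] [-9.96145503e-01  8.77162306e-02  1.39228276e-05]
green [181.1 211.1] 1858 [ 0.6045 -0.1106  0.083 ]
green [360.8 214.2] 1589 [0.6253 0.0865 0.083 ]
green [300.  225.9] 1047 [0.6332 0.0188 0.083 ]
dark [ 19.7 112.1] [  0  79  44  72 187] [ 0.487 -0.241  0.103]
dark [159.1 106. ] [155  97  13  17 117] [ 0.493 -0.107  0.103]
```

View pics/w2.png

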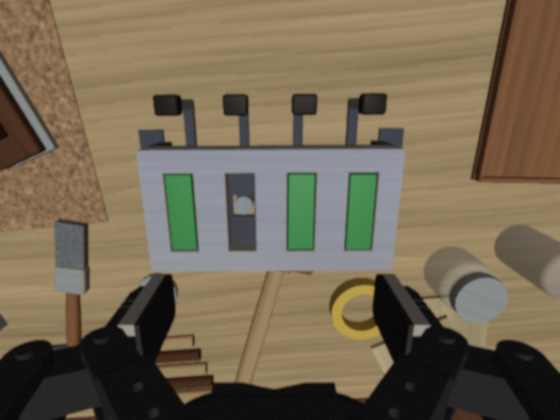

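View pics/w1.png

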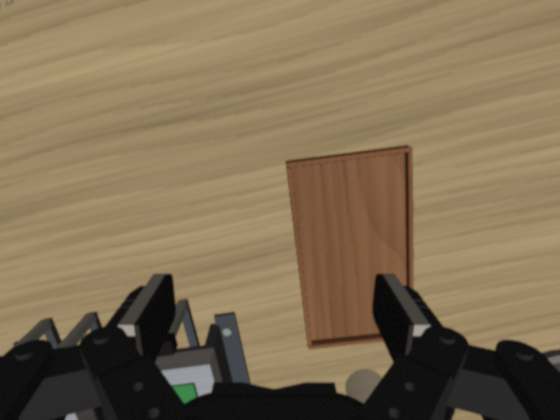

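In w2 the caps are at about (167,104), (235,104), (304,103) and (372,103), and the plate spans (140..403, 147..272). The greens are at columns 181, 301 and 362, and the lap is at the left edge, turned. In w1 the tray corners are at about (288,161), (411,147) and (308,347).

```bash
python3 - <<'E'
from h import *
w=shot("wrist");V=[w,shot("scene"),shot("side")]
G=[]
for v in V:
    H,S,Vv=[v["hsv"][:,:,i].astype(int) for i in range(3)]
    g=(H>45)&(H<85)&(S>90)
    b=[(c+0.,q) for c,st,l in blobs(g,60) for q in [quad(l)]]
    G.append(sorted([ (onz(v,c,.083)[1],c,q.mean(0)) for c,q in b],key=lambda a:a[0]))
    print(len(b))
for k in range(3):
    print("wrist on z",onz(w,G[0][k][1],.083).round(4),"tri all",[x.round(4) if not np.isscalar(x) else round(x,4) for x in tri(V,[g[k][1] for g in G])],"w+scene",tri([V[0],V[1]],[G[0][k][1],G[1][k][1]])[0].round(4),"w+side",tri([V[0],V[2]],[G[0][k][1],G[2][k][1]])[0].round(4))
# plate
H,S,Vv=[w["hsv"][:,:,i].astype(int) for i in range(3)]
print(w["hsv"][160,270],w["hsv"][104,167],w["hsv"][104,304],w["hsv"][60,300],w["hsv"][200,140])
for c,st,l in blobs((Vv<55),60,3000):
    if 85<c[1]<120: print("cap",c.round(1),st,onz(w,c,.103).round(3))
pl=cv2.morphologyEx(((H>100)&(H<135)&(Vv>110)).astype(np.uint8),cv2.MORPH_CLOSE,np.ones((5,5)))
for c,st,l in blobs(pl,5000): q=quad(l);print("plate",c,st,q.tolist(),[onz(w,p,.083).round(3) for p in q])
E
```

```text
3
3
3
wrist on z [ 0.6049 -0.1107  0.083 ] tri all [array([ 0.6057, -0.1116,  0.0805]), np.float64(0.0011)] w+scene [ 0.6053 -0.1119  0.0808] w+side [ 0.6064 -0.1117  0.0796]
wrist on z [0.6152 0.0205 0.083 ] tri all [array([0.6162, 0.0206, 0.0805]), np.float64(0.0008)] w+scene [0.6158 0.0204 0.0807] w+side [0.6165 0.0208 0.0801]
wrist on z [0.621  0.0861 0.083 ] tri all [array([0.6219, 0.0865, 0.0806]), np.float64(0.0008)] w+scene [0.6215 0.0862 0.0809] w+side [0.6222 0.0868 0.0803]
[114  24 157] [ 0 26 40] [10 29 52] [ 19  91 148] [ 19  86 148]
cap [ 21.1 115.4] [  0  77  45  75 448] [ 0.49  -0.24   0.103]
cap [235.4 104.9] [224  95  24  21 454] [ 0.499 -0.035  0.103]
cap [304.2 104.9] [293  95  23  20 383] [0.504 0.03  0.103]
cap [369.2 103.6] [349  94  37  20 594] [0.508 0.091 0.103]
cap [170.4 104.9] [154  96  39  19 588] [ 0.493 -0.097  0.103]
plate [270.44658271 206.51356068] [  137   149   267   121 21201] [[403.0, 149.0], [390.0, 268.0], [152.0, 269.0], [137.0, 151.0]] [array([0.557, 0.131, 0.083]), array([0.694, 0.12 , 0.083]), array([ 0.672, -0.156,  0.083]), array([ 0.535, -0.145,  0.083])]
```

```bash
python3 - <<'E'
from h import *
c=camera("wrist");K=np.array(c["K"]);T=np.array(c["T_tool_cam"])
Rt=np.array([[-.97187,.23553,0],[.23553,.97187,0],[0,0,-1]]).T
Rt=np.column_stack([[-.97187,.23553,0],[.23553,.97187,0],[0,0,-1]])
Rw=Rt@T[:3,:3];o=np.array([.35288,.26326,.28156])+Rt@T[:3,3]
v=dict(K=K,R=Rw.T,t=-Rw.T@o)
for p in [(288,161),(411,147),(308,347)]: print(onz(v,p,.02).round(3))
w=shot("wrist");print("far-right corner w2",onz(w,(475,180),.02).round(3),tri([v,w],[(308,347),(475,180)]))
# mat corner / lap in w2
print(onz(w,(105,222),.003),onz(w,(52,150),.006))
s=shot("side")
H,S,Vv=[s["hsv"][:,:,i].astype(int) for i in range(3)]
E
```

```text
[0.348 0.282 0.02 ]
[0.366 0.425 0.02 ]
[0.614 0.25  0.02 ]
far-right corner w2 [0.615 0.245 0.02 ] (array([0.6174925 , 0.24934122, 0.01408697]), np.float64(0.001152607785941617))
[ 0.63495127 -0.24119446  0.003     ] [ 0.53304724 -0.28336483  0.006     ]
```

Emit:
step_arm --deltas '[[[0.0192, 0.0238, 0.03], 0, 0.06], [[0.0192, 0.0238, 0.03], 0, 0.06], [[0.0192, 0.0238, 0.03], 0, 0.06], [[0.0192, 0.0238, 0.03], 0, 0.06], [[0, 0, 0.025], 0, 0.06], [[0, 0, 0.025], 0, 0.06], [[0, 0, 0.01], 0, 0.06], [[0, 0, 0], 0, 0.06], [[0, 0, 0], 0, 0.06], [[0, 0, 0], 0, 0.06]]' --grip_force 70

```text
t: 4.65
eef_pos: [0.5079, 0.0959, 0.1206]
ee_rot: [[-0.996, 0.088, 0.002], [0.088, 0.996, 0.0], [-0.002, 0.0, -1.0]]
wrist_force: [0.5, 0.3, 0.5]
grip_width: 0.0451
finger_force: 0.0
```

```bash
python3 - <<'E'
from h import *
s=state();print(s["t"],s["eef_pos"],s["ee_rot"][:,0],s["grip_width"])
v=shot("wrist","w3")
H,S,Vv=[v["hsv"][:,:,i].astype(int) for i in range(3)]
for c,st,l in blobs((Vv<55),60,9000):
    if c[1]<300: print("cap",c.round(1),st,onz(v,c,.103).round(4))
tcp=s["eef_pos"].copy();tcp[2]=.103;print(proj(v,tcp))
E
```

```text
4.65 [0.50791964 0.09586753 0.12056906] [-0.99611279  0.08805656 -0.00231398] 0.045145030420246944
cap [504.  100.3] [479   0  48 218 391] [0.4391 0.2049 0.103 ]
cap [504.1 141.2] [ 466    0   75  309 2163] [0.4574 0.2071 0.103 ]
cap [151.  254.5] [ 125  233   52   43 1973] [0.4998 0.0333 0.103 ]
cap [273.6 254.4] [ 252  233   44   44 1764] [0.5052 0.096  0.103 ]
[273.72785068 259.18340032]
```

View pics/w3.png

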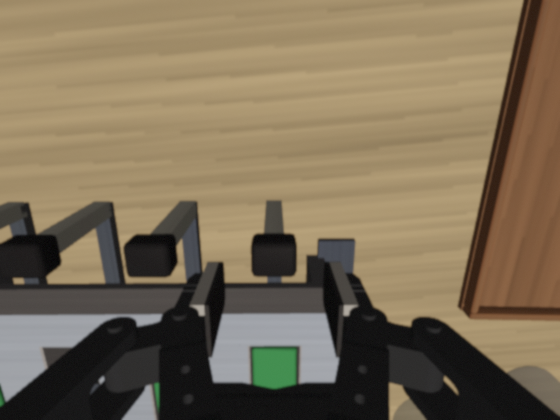

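The cap is centred under the fingers: its column is 273.6, against 273.7 for the TCP. I'll descend, grip it and lift.

Emit:
step_arm --deltas '[[[0, 0, 0.015], 0, 0.06], [[0, 0, 0.015], 0, 0.06], [[0, 0, 0.015], 0, 0.06], [[0, 0, 0], 0, 0.06], [[0, 0, 0], 0, -1], [[0, 0, 0], 0, -1], [[0, 0, 0], 0, -1], [[0, 0, 0], 0, -1], [[0, 0, 0], 0, -1], [[0, 0, 0], 0, -1]]'

```text
t: 5.7
eef_pos: [0.5075, 0.0959, 0.0754]
ee_rot: [[-0.996, 0.088, 0.002], [0.088, 0.996, -0.0], [-0.002, -0.0, -1.0]]
wrist_force: [-1.4, -0.8, 5.7]
grip_width: 0.0231
finger_force: 69.1
```

Emit:
step_arm --deltas '[[[0, 0, -0.005], 0, -1], [[0, 0, -0.005], 0, -1], [[0, 0, -0.005], 0, -1], [[0, 0, -0.005], 0, -1], [[0, 0, -0.004], 0, -1], [[0, 0, 0], 0, -1], [[0, 0, 0], 0, -1], [[0, 0, 0], 0, -1], [[0, 0, 0], 0, -1], [[0, 0, 0], 0, -1]]'

```text
t: 6.7
eef_pos: [0.5074, 0.0959, 0.0989]
ee_rot: [[-0.996, 0.088, 0.002], [0.088, 0.996, -0.0], [-0.002, -0.0, -1.0]]
wrist_force: [2.8, -2.5, 2.8]
grip_width: 0.0226
finger_force: 70.7
```

Emit:
step_arm --deltas '[[[0, 0, 0], 0, 0.1], [[0, 0, 0], 0, 0.1], [[0, 0, 0], 0, 0.1], [[0, 0, -0.03], 0, 0.1], [[0, 0, -0.03], 0, 0.1], [[-0.029, 0, 0], 0, 0.1], [[-0.029, 0, 0], 0, 0.1], [[-0.029, 0, 0], 0, 0.1], [[-0.027, 0.0005, 0], 0, 0.1], [[0, 0, 0], 0, 0.1]]'

```text
t: 7.7
eef_pos: [0.6227, 0.0862, 0.1575]
ee_rot: [[-0.996, 0.088, 0.001], [0.088, 0.996, 0.0], [-0.001, 0.0, -1.0]]
wrist_force: [-0.4, -0.4, -0.1]
grip_width: 0.0468
finger_force: 0.0
```

Emit:
step_arm --deltas '[[[0, 0, 0], 0, 0.1], [[0, 0, 0], 0, 0.1], [[0, 0, 0], 0, 0.1], [[0, 0, 0], 0, 0.1], [[0, 0, 0], 0, 0.1], [[0, 0, 0], 0, 0.1], [[0, 0, 0], 0, 0.1], [[0, 0, 0], 0, 0.1], [[0, 0, 0], 0, 0.1], [[0, 0, 0], 0, 0.1]]'

```text
t: 8.7
eef_pos: [0.6203, 0.0865, 0.1582]
ee_rot: [[-0.996, 0.088, -0.0], [0.088, 0.996, 0.0], [0.0, 0.0, -1.0]]
wrist_force: [0.5, -0.3, 0.7]
grip_width: 0.047
finger_force: 0.0
```

```bash
cat > g.py <<'E'
from h import *
import sys
s=state();print(s["t"],s["eef_pos"],s["ee_rot"][:,0],s["grip_width"])
v=shot("wrist",sys.argv[1]);u=shot("scene");d=shot("side")
B=[]
for n,w in zip("wcd",(v,u,d)):
    H,S,Vv=[w["hsv"][:,:,i].astype(int) for i in range(3)]
    for c,st,l in blobs((H>45)&(H<85)&(S>90),60): print(n,"green",c.round(1),st,[onz(w,c,z).round(4) for z in(.083,.106)])
    for c,st,l in blobs((Vv<55),60,9000):
        if n=="w" and c[1]<300: print("cap",c.round(1),st,onz(w,c,.103).round(4))
E
python3 g.py w4
```

```text
8.7 [0.62030193 0.08650465 0.15823839] [-9.96143135e-01  8.77430851e-02  7.34515478e-05] 0.047039695285751026
w green [176.2 219.2] [ 149  161   53  123 5125] [array([0.613 , 0.0211, 0.083 ]), array([0.6056, 0.0287, 0.106 ])]
w green [273.4 229.6] [ 250  162   48  139 6231] [array([0.6262, 0.0858, 0.083 ]), array([0.6173, 0.0866, 0.106 ])]
w green [  6.1 257.9] [  0 210  19  74 763] [array([ 0.631 , -0.1025,  0.083 ]), array([ 0.6217, -0.0819,  0.106 ])]
cap [271.4  25. ] [ 248    0   50   59 2294] [0.5055 0.0953 0.103 ]
cap [482.3  42.5] [473   0  19  94 122] [0.5233 0.2048 0.103 ]
cap [482.   81.5] [463   0  39 175 985] [0.5427 0.2066 0.103 ]
cap [31.3 45.1] [   0   15  106  104 3047] [ 0.5039 -0.0313  0.103 ]
cap [155.8  38. ] [ 125   14   73   78 2357] [0.5063 0.0346 0.103 ]
cap [113.6  81.8] [105  49  16  69 287] [0.5255 0.0076 0.103 ]
cap [272.8 164.4] [251 162  46   6 239] [0.578  0.0896 0.103 ]
cap [ 86.4 215.3] [ 81 198  20  32 132] [ 0.5992 -0.0265  0.103 ]
c green [312.5 195.6] [299 183  28  27 426] [array([0.6084, 0.0959, 0.083 ]), array([0.6386, 0.0729, 0.106 ])]
c green [287.4 207.3] [274 198  27  20 239] [array([0.6186, 0.0181, 0.083 ]), array([ 0.6485, -0.002 ,  0.106 ])]
c green [233.7 222.8] [221 212  26  23 288] [array([ 0.6075, -0.1137,  0.083 ]), array([ 0.6378, -0.1286,  0.106 ])]
d green [312.3 185.4] [295 177  36  18 262] [array([ 0.6049, -0.1075,  0.083 ]), array([ 0.5913, -0.0789,  0.106 ])]
d green [280.2 215.3] [261 205  39  21 346] [array([0.6151, 0.0238, 0.083 ]), array([0.6011, 0.0476, 0.106 ])]
d green [261.5 227.6] [241 213  41  31 711] [array([0.6285, 0.0779, 0.083 ]), array([0.614 , 0.0997, 0.106 ])]
```

View pics/w4.png

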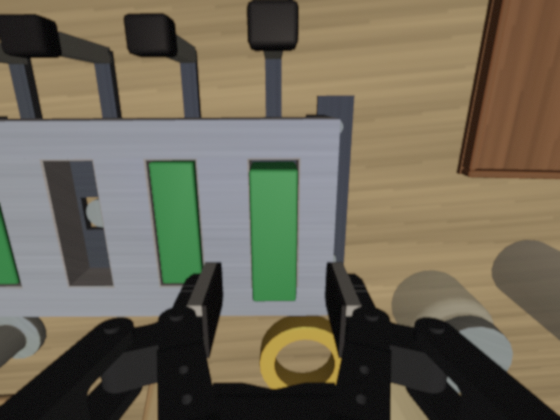

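Wax 1 stands up, centred at (273,230) between the fingers. I'll grip it.

Emit:
step_arm --deltas '[[[0, 0, 0.03], 0, 0.1], [[0, 0, 0.025], 0, 0.1], [[0, 0, 0.016], 0, 0.1], [[0, 0, 0], 0, 0.1], [[0, 0, 0], 0, -1], [[0, 0, 0], 0, -1], [[0, 0, 0], 0, -1], [[0, 0, 0], 0, -1], [[0, 0, 0], 0, -1], [[0, 0, 0], 0, -1]]' --grip_force 60

```text
t: 9.85
eef_pos: [0.6209, 0.0865, 0.0881]
ee_rot: [[-0.996, 0.088, 0.002], [0.088, 0.996, 0.0], [-0.002, 0.0, -1.0]]
wrist_force: [-0.5, -0.7, 3.1]
grip_width: 0.0281
finger_force: 62.0
```

Emit:
step_arm --deltas '[[[0, 0, -0.01], 0, -1], [[0, 0, -0.02], 0, -1], [[0, 0, -0.02], 0, -1], [[0, 0, -0.02], 0, -1], [[0, 0, 0], 0, -1], [[0.015, 0.034, 0], 0, -1], [[0.015, 0.034, 0], 0, -1], [[0.015, 0.034, 0], 0, -1], [[0.015, 0.034, 0], 0, -1], [[0.015, 0.034, 0], 0, -1]]'

```text
t: 10.85
eef_pos: [0.5593, 0.2635, 0.1562]
ee_rot: [[-0.996, 0.088, -0.001], [0.088, 0.996, -0.001], [0.001, -0.001, -1.0]]
wrist_force: [-0.0, -0.5, -1.2]
grip_width: 0.0275
finger_force: 65.2
```

Emit:
step_arm --deltas '[[[0.016, 0.034, 0], 0, -1], [[0.015, 0.034, 0], 0, -1], [[0, 0, 0], 0, -1], [[0, 0, 0.035], 0, -1], [[0, 0, 0.035], 0, -1], [[0, 0, 0.03], 0, -1], [[0, 0, 0.02], 0, -1], [[0, 0, 0], 0, -1], [[0, 0, 0], 0, -1], [[0, 0, 0], 0, -1]]'

```text
t: 11.85
eef_pos: [0.5367, 0.3331, 0.0386]
ee_rot: [[-0.996, 0.088, 0.002], [0.088, 0.996, 0.001], [-0.002, 0.001, -1.0]]
wrist_force: [-0.5, -0.2, -0.8]
grip_width: 0.0277
finger_force: 65.3
```

Emit:
step_arm --deltas '[[[0, 0, 0.012], 0, -1], [[0, 0, 0.008], 0, -1], [[0, 0, 0], 0, -1], [[0, 0, 0], 0, 0.02], [[0, 0, 0], 0, 0.02], [[0, 0, 0], 0, 0.02], [[0, 0, -0.03], 0, 0.02], [[0, 0, -0.03], 0, 0.02], [[0, 0, -0.04], 0, 0.02], [[0, 0, -0.04], 0, 0.02]]'

```text
t: 12.85
eef_pos: [0.535, 0.3327, 0.1581]
ee_rot: [[-0.996, 0.088, -0.001], [0.088, 0.996, -0.001], [0.001, -0.001, -1.0]]
wrist_force: [0.4, 0.1, -1.1]
grip_width: 0.0439
finger_force: 0.0
```

Emit:
step_arm --deltas '[[[0.001, -0.0341, 0], 0, -1], [[0.001, -0.0341, 0], 0, -1], [[0.001, -0.0341, 0], 0, -1], [[0.001, -0.0341, 0], 0, -1], [[0.001, -0.0341, 0], 0, -1], [[0.001, -0.0341, 0], 0, -1], [[0.001, -0.0341, 0], 0, -1], [[0, 0, 0], 0, -1], [[0, 0, 0.025], 0, -1], [[0, 0, 0], 0, -1]]'

```text
t: 13.85
eef_pos: [0.5058, 0.0958, 0.1302]
ee_rot: [[-0.996, 0.088, -0.004], [0.088, 0.996, 0.0], [0.004, -0.0, -1.0]]
wrist_force: [-0.2, 0.1, -0.3]
grip_width: 0.0001
finger_force: 0.0
```

Emit:
step_arm --deltas '[[[0, 0, 0.008], 0, -1], [[0, 0, 0.008], 0, -1], [[0, 0, 0.006], 0, -1], [[0, 0, 0.005], 0, -1], [[0, 0, 0.004], 0, -1], [[0, 0, 0.001], 0, -1], [[0, 0, 0], 0, -1], [[0, 0, 0], 0, -1], [[0, 0, 0], 0, -1], [[0, 0, 0], 0, -1]]'

```text
t: 14.85
eef_pos: [0.5078, 0.0962, 0.1027]
ee_rot: [[-0.996, 0.087, 0.001], [0.087, 0.996, 0.001], [-0.001, 0.001, -1.0]]
wrist_force: [-8.0, -0.4, 24.1]
grip_width: 0.0001
finger_force: 12.5
```

Emit:
step_arm --deltas '[[[0, 0, -0.04], 0, -1], [[0, -0.033, 0], 0, 0.06], [[-0.001, -0.033, 0], 0, 0.06], [[0, 0, 0], 0, 0.06], [[0, 0, 0], 0, 0.06], [[0, 0, 0.025], 0, 0.06], [[0, 0, 0.025], 0, 0.06], [[0, 0, 0.016], 0, 0.06], [[0, 0, 0], 0, 0.06], [[0, 0, 0], 0, 0.06]]'

```text
t: 15.85
eef_pos: [0.5028, 0.0307, 0.0742]
ee_rot: [[-0.996, 0.087, -0.001], [0.087, 0.996, 0.0], [0.001, 0.0, -1.0]]
wrist_force: [-0.9, 0.4, 0.7]
grip_width: 0.0452
finger_force: 0.0
```

Emit:
step_arm --deltas '[[[0, 0, 0], 0, -1], [[0, 0, 0], 0, -1], [[0, 0, 0], 0, -1], [[0, 0, 0], 0, -1], [[0, 0, -0.006], 0, -1], [[0, 0, -0.006], 0, -1], [[0, 0, -0.006], 0, -1], [[0, 0, -0.006], 0, -1], [[0, 0, 0], 0, -1], [[0, 0, 0], 0, -1]]' --grip_force 70

```text
t: 16.85
eef_pos: [0.5038, 0.03, 0.0991]
ee_rot: [[-0.996, 0.088, 0.002], [0.088, 0.996, 0.0], [-0.002, 0.0, -1.0]]
wrist_force: [2.0, 0.4, 3.6]
grip_width: 0.0224
finger_force: 70.9
```

Emit:
step_arm --deltas '[[[0, 0, 0], 0, 0.1], [[0, 0, 0], 0, 0.1], [[0, 0, 0], 0, 0.1], [[0, 0, -0.03], 0, 0.1], [[0, 0, -0.03], 0, 0.1], [[-0.029, 0, 0], 0, 0.1], [[-0.029, 0, 0], 0, 0.1], [[-0.029, 0, 0], 0, 0.1], [[-0.025, 0.0005, 0], 0, 0.1], [[0, 0, 0], 0, 0.1]]'

```text
t: 17.85
eef_pos: [0.6169, 0.0201, 0.1577]
ee_rot: [[-0.996, 0.088, 0.001], [0.088, 0.996, -0.0], [-0.001, -0.0, -1.0]]
wrist_force: [-0.5, -0.0, -0.2]
grip_width: 0.0469
finger_force: 0.0
```

```bash
python3 g.py w5 | grep -v -E "^c|^d"
```

```text
17.85 [0.61694498 0.02005175 0.15774263] [-0.99610191  0.08819881 -0.00139475] 0.04688269821929624
w green [ 78.8 218.3] [  46  159   65  122 5324] [array([ 0.6032, -0.1104,  0.083 ]), array([ 0.5964, -0.0959,  0.106 ])]
w green [274.5 225.7] [ 251  158   48  139 6298] [array([0.62  , 0.0203, 0.083 ]), array([0.6114, 0.021 , 0.106 ])]
```

Emit:
step_arm --deltas '[[[0, 0, 0.03], 0, 0.1], [[0, 0, 0.025], 0, 0.1], [[0, 0, 0.015], 0, 0.1], [[0, 0, 0], 0, 0.1], [[0, 0, 0], 0, -1], [[0, 0, 0], 0, -1], [[0, 0, 0], 0, -1], [[0, 0, 0], 0, -1], [[0, 0, 0], 0, -1], [[0, 0, 0], 0, -1]]' --grip_force 60

```text
t: 19.0
eef_pos: [0.615, 0.0205, 0.089]
ee_rot: [[-0.996, 0.088, 0.001], [0.088, 0.996, -0.0], [-0.001, -0.0, -1.0]]
wrist_force: [-0.3, -0.2, 3.0]
grip_width: 0.0275
finger_force: 62.6
```

Emit:
step_arm --deltas '[[[0, 0, -0.01], 0, -1], [[0, 0, -0.02], 0, -1], [[0, 0, -0.02], 0, -1], [[0, 0, -0.02], 0, -1], [[0, 0, 0], 0, -1], [[0.021, 0.034, 0], 0, -1], [[0.021, 0.034, 0], 0, -1], [[0.021, 0.034, 0], 0, -1], [[0.021, 0.034, 0], 0, -1], [[0.021, 0.034, 0], 0, -1]]'

```text
t: 20.0
eef_pos: [0.5233, 0.2002, 0.1572]
ee_rot: [[-0.996, 0.088, -0.001], [0.088, 0.996, -0.0], [0.001, -0.0, -1.0]]
wrist_force: [-0.0, 0.4, -1.5]
grip_width: 0.0276
finger_force: 62.1
```

Emit:
step_arm --deltas '[[[0.021, 0.033, 0], 0, -1], [[0.021, 0.033, 0], 0, -1], [[0.021, 0.033, 0], 0, -1], [[0.021, 0.034, 0], 0, -1], [[0.021, 0.034, 0], 0, -1], [[0, 0, 0], 0, -1], [[0, 0, 0.04], 0, -1], [[0, 0, 0.04], 0, -1], [[0, 0, 0.03], 0, -1], [[0, 0, 0.01], 0, -1]]'

```text
t: 21.0
eef_pos: [0.4323, 0.3723, 0.0343]
ee_rot: [[-0.996, 0.088, -0.006], [0.088, 0.996, -0.004], [0.005, -0.005, -1.0]]
wrist_force: [-0.1, 0.0, -1.2]
grip_width: 0.0277
finger_force: 62.1
```

Emit:
step_arm --deltas '[[[0, 0, 0], 0, -1], [[0, 0, 0.01], 0, -1], [[0, 0, 0.009], 0, -1], [[0, 0, 0], 0, -1], [[0, 0, 0], 0, 0], [[0, 0, 0], 0, 0], [[0, 0, 0], 0, 0], [[0, 0, -0.04], 0, 0], [[0, 0, -0.04], 0, 0], [[0, 0, -0.05], 0, 0]]'

```text
t: 22.0
eef_pos: [0.4337, 0.3739, 0.1495]
ee_rot: [[-0.996, 0.088, -0.003], [0.088, 0.996, -0.002], [0.002, -0.002, -1.0]]
wrist_force: [1.6, 1.0, 0.2]
grip_width: 0.0425
finger_force: 0.0
```

Emit:
step_arm --deltas '[[[0, 0, 0], 0, 0], [[-0.01, -0.037, 0], 0, -1], [[-0.011, -0.037, 0], 0, -1], [[-0.011, -0.037, 0], 0, -1], [[-0.011, -0.037, 0], 0, -1], [[-0.011, -0.037, 0], 0, -1], [[-0.011, -0.037, 0], 0, -1], [[-0.011, -0.037, 0], 0, -1], [[-0.011, -0.037, 0], 0, -1], [[-0.011, -0.039, 0], 0, -1]]'

```text
t: 23.0
eef_pos: [0.5032, 0.031, 0.1493]
ee_rot: [[-0.996, 0.087, 0.0], [0.087, 0.996, 0.0], [-0.0, 0.0, -1.0]]
wrist_force: [0.3, -0.2, 0.2]
grip_width: 0.0001
finger_force: 0.0
```

Next I'll press rod 2 down, then go on to cap 4, 132 mm to the right.

Emit:
step_arm --deltas '[[[0, 0, 0.018], 0, -1], [[0, 0, 0.008], 0, -1], [[0, 0, 0.008], 0, -1], [[0, 0, 0.006], 0, -1], [[0, 0, 0.005], 0, -1], [[0, 0, 0.003], 0, -1], [[0, 0, 0], 0, -1], [[0, 0, 0], 0, -1], [[0, 0, 0], 0, -1], [[0, 0, 0], 0, -1]]'

```text
t: 24.0
eef_pos: [0.5033, 0.0327, 0.1028]
ee_rot: [[-0.996, 0.087, 0.001], [0.087, 0.996, -0.001], [-0.001, -0.001, -1.0]]
wrist_force: [-3.6, -2.8, 16.6]
grip_width: 0.0002
finger_force: 8.3
```

Emit:
step_arm --deltas '[[[0, 0, -0.04], 0, -1], [[0, -0.033, 0], 0, -1], [[0, -0.033, 0], 0, 0.06], [[-0.001, -0.033, 0], 0, 0.06], [[0, -0.033, 0], 0, 0.06], [[0, 0, 0], 0, 0.06], [[0, 0, 0.02], 0, 0.06], [[0, 0, 0], 0, 0.06], [[0, 0, 0], 0, 0.06], [[0, 0, 0], 0, 0.06]]'

```text
t: 25.0
eef_pos: [0.4928, -0.0983, 0.1217]
ee_rot: [[-0.996, 0.086, 0.0], [0.086, 0.996, 0.001], [-0.0, 0.001, -1.0]]
wrist_force: [0.8, -0.4, -0.0]
grip_width: 0.0453
finger_force: 0.0
```

```bash
python3 - <<'E'
from h import *
s=state();print(s["t"],s["eef_pos"],s["ee_rot"][:,0],s["grip_width"])
v=shot("wrist","w6")
H,S,Vv=[v["hsv"][:,:,i].astype(int) for i in range(3)]
for c,st,l in blobs((Vv<55),60,9000):
    if c[1]<330: print("cap",c.round(1),st,onz(v,c,.103).round(4))
tcp=s["eef_pos"].copy();tcp[2]=.103;print(proj(v,tcp))
E
```

```text
25.0 [ 0.49276657 -0.09827839  0.12165528] [-9.96268311e-01  8.63101027e-02 -1.38092896e-04] 0.045344511230947064
cap [ 21.8 248.6] [  0 208  48  76 916] [ 0.4761 -0.2268  0.103 ]
cap [267.3 252.2] [ 246  231   43   43 1727] [ 0.489  -0.1013  0.103 ]
cap [389.5 251.4] [ 364  230   52   43 1950] [ 0.494  -0.0385  0.103 ]
[273.71618934 258.32495937]
```

Emit:
step_arm --deltas '[[[0.001, -0.003, 0.01], 0, 0.06], [[0, 0, 0.02], 0, 0.06], [[0, 0, 0.017], 0, 0.06], [[0, 0, 0], 0, 0.06], [[0, 0, 0], 0, -1], [[0, 0, 0], 0, -1], [[0, 0, 0], 0, -1], [[0, 0, 0], 0, -1], [[0, 0, 0], 0, -1], [[0, 0, 0], 0, -1]]' --grip_force 70

```text
t: 26.05
eef_pos: [0.4915, -0.1016, 0.0749]
ee_rot: [[-0.996, 0.087, 0.001], [0.087, 0.996, 0.001], [-0.001, 0.001, -1.0]]
wrist_force: [-1.8, 5.0, 6.1]
grip_width: 0.0227
finger_force: 69.8
```

Emit:
step_arm --deltas '[[[0, 0, -0.006], 0, -1], [[0, 0, -0.006], 0, -1], [[0, 0, -0.006], 0, -1], [[0, 0, -0.006], 0, -1], [[0, 0, 0], 0, -1], [[0, 0, 0], 0, -1], [[0, 0, 0], 0, 0.1], [[0, 0, 0], 0, 0.1], [[0, 0, 0], 0, 0.1], [[0, 0, -0.04], 0, 0.1]]'

```text
t: 27.05
eef_pos: [0.4877, -0.1014, 0.1347]
ee_rot: [[-0.996, 0.088, -0.009], [0.088, 0.996, 0.002], [0.009, 0.001, -1.0]]
wrist_force: [-0.3, 0.7, 0.8]
grip_width: 0.047
finger_force: 0.0
```

Emit:
step_arm --deltas '[[[0, 0, -0.02], 0, 0.1], [[-0.028, 0, 0], 0, 0.1], [[-0.028, 0, 0], 0, 0.1], [[-0.028, 0, 0], 0, 0.1], [[-0.028, 0, 0], 0, 0.1], [[-0.002, 0, 0], 0, 0.1], [[0, 0, 0], 0, 0.1], [[0, 0, 0], 0, 0.1], [[0, 0, 0], 0, 0.1], [[0, 0, 0], 0, 0.1]]'

```text
t: 28.05
eef_pos: [0.6042, -0.1121, 0.1585]
ee_rot: [[-0.996, 0.088, -0.0], [0.088, 0.996, -0.0], [0.0, -0.0, -1.0]]
wrist_force: [0.5, -0.6, -0.2]
grip_width: 0.0469
finger_force: 0.0
```

```bash
python3 g.py w7 | grep -v -E "^d"; python3 - <<'E'
from h import *
u=shot("scene");d=shot("side");print("mandrel",onz(u,(235,298),0),onz(d,(280,180),0))
E
```

```text
28.05 [ 0.6041709  -0.11208019  0.15852916] [-9.96131078e-01  8.78797200e-02  1.73171815e-04] 0.04691050979261674
w green [275.4 228.2] [ 252  161   48  138 6213] [array([ 0.6093, -0.1114,  0.083 ]), array([ 0.6005, -0.1108,  0.106 ])]
cap [273.5  23.9] [ 250    0   51   58 1969] [ 0.4889 -0.1021  0.103 ]
cap [391.6  36. ] [ 352   12   72   57 2338] [ 0.4999 -0.0411  0.103 ]
cap [505.1  45.1] [ 428   12  132  104 4239] [0.5095 0.0185 0.103 ]
cap [24.6 90.1] [  0  34  54 117 908] [ 0.5092 -0.2405  0.103 ]
cap [555.8 107.3] [543  95  17  21  92] [0.5437 0.0502 0.103 ]
cap [266.4 162.8] [253 162  33   4  67] [ 0.5606 -0.1125  0.103 ]
cap [463.  212.5] [449 195  20  32 132] [0.6014 0.004  0.103 ]
cap [551.  210.3] [545 195  12  32 117] [0.6047 0.0572 0.103 ]
cap [375.8 216.1] [364 196  17  32  83] [ 0.5991 -0.049   0.103 ]
cap [108.2 260.4] [ 88 234  26  65 256] [ 0.6142 -0.2191  0.103 ]
c green [360.6 170.5] [343 151  37  40 634] [array([0.5754, 0.2725, 0.083 ]), array([0.6069, 0.2426, 0.106 ])]
c green [233.4 218.2] [220 204  27  30 473] [array([ 0.5914, -0.1056,  0.083 ]), array([ 0.6223, -0.1208,  0.106 ])]
mandrel [ 0.73459416 -0.18421396  0.        ] [ 0.74048901 -0.18925564  0.        ]
```

View pics/w7.png

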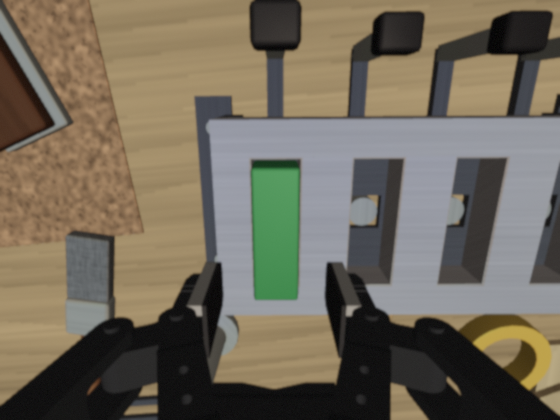

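Wax 4 is raised and centred at (275,228), and pockets 2 and 3 are empty. I'll grip it and carry it over.

Emit:
step_arm --deltas '[[[0, 0, 0.03], 0, 0.1], [[0, 0, 0.025], 0, 0.1], [[0, 0, 0.016], 0, 0.1], [[0, 0, 0], 0, 0.1], [[0, 0, 0], 0, -1], [[0, 0, 0], 0, -1], [[0, 0, 0], 0, -1], [[0, 0, 0], 0, -1], [[0, 0, 0], 0, -1], [[0, 0, 0], 0, -1]]' --grip_force 60

```text
t: 29.3
eef_pos: [0.6055, -0.1122, 0.0882]
ee_rot: [[-0.996, 0.088, 0.002], [0.088, 0.996, -0.0], [-0.002, -0.0, -1.0]]
wrist_force: [0.2, 0.7, 4.3]
grip_width: 0.028
finger_force: 61.9
```

Emit:
step_arm --deltas '[[[0, 0, -0.01], 0, -1], [[0, 0, -0.02], 0, -1], [[0, 0, -0.02], 0, -1], [[0, 0, -0.02], 0, -1], [[0, 0, 0], 0, -1], [[0.018, 0.034, 0], 0, -1], [[0.018, 0.034, 0], 0, -1], [[0.018, 0.034, 0], 0, -1], [[0.018, 0.034, 0], 0, -1], [[0.018, 0.034, 0], 0, -1]]'

```text
t: 30.3
eef_pos: [0.5286, 0.0663, 0.1563]
ee_rot: [[-0.996, 0.088, -0.001], [0.088, 0.996, -0.0], [0.001, -0.0, -1.0]]
wrist_force: [0.2, 0.4, -0.7]
grip_width: 0.0273
finger_force: 61.4
```

Emit:
step_arm --deltas '[[[0.018, 0.034, 0], 0, -1], [[0.018, 0.034, 0], 0, -1], [[0.018, 0.034, 0], 0, -1], [[0.018, 0.034, 0], 0, -1], [[0.018, 0.034, 0], 0, -1], [[0.018, 0.034, 0], 0, -1], [[0.017, 0.035, 0], 0, -1], [[0, 0, 0], 0, -1], [[0, 0, 0.03], 0, -1], [[0, 0, 0.03], 0, -1]]'

```text
t: 31.3
eef_pos: [0.4269, 0.3144, 0.0967]
ee_rot: [[-0.996, 0.087, 0.002], [0.087, 0.996, 0.0], [-0.002, 0.0, -1.0]]
wrist_force: [-0.2, -0.1, -1.9]
grip_width: 0.0273
finger_force: 61.5
```

```bash
python3 g.py w8 | grep -v -E "^d"
```

```text
31.3 [0.4269312  0.31436641 0.09670101] [-0.99621182  0.08694214 -0.00175207] 0.027344424980288887
w green [365.8 229.4] [ 337  165   61  134 6688] [array([0.4129, 0.3608, 0.083 ]), array([0.4034, 0.355 , 0.106 ])]
w green [275.1 285. ] [  237   184    84   202 14134] [array([0.4397, 0.314 , 0.083 ]), array([0.4263, 0.315 , 0.106 ])]
c green [355.3 163.6] [332 133  48  58 851] [array([0.5386, 0.286 , 0.083 ]), array([0.5715, 0.2556, 0.106 ])]
```

View pics/w8.png

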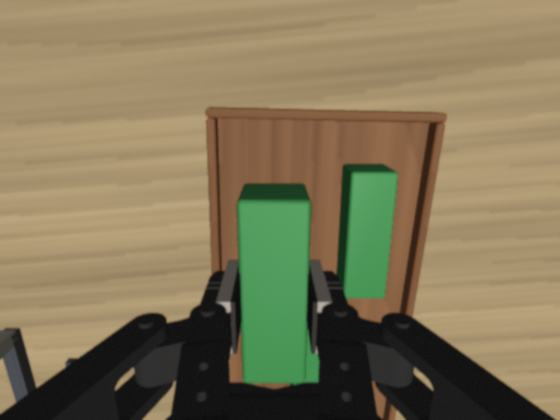

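The held block (275,285) is clear of the block already down at (366,229). I'll lower and release it.

Emit:
step_arm --deltas '[[[0, 0, 0.03], 0, -1], [[0, 0, 0.025], 0, -1], [[0, 0, 0.015], 0, -1], [[0, 0, 0.007], 0, -1], [[0, 0, 0], 0, -1], [[0, 0, 0], 0, 0], [[0, 0, 0], 0, 0], [[0, 0, 0], 0, 0], [[0, 0, -0.04], 0, 0], [[0, 0, -0.04], 0, 0]]'

```text
t: 32.45
eef_pos: [0.4256, 0.3136, 0.1007]
ee_rot: [[-0.996, 0.088, -0.002], [0.088, 0.996, -0.001], [0.002, -0.001, -1.0]]
wrist_force: [0.8, -0.2, -0.3]
grip_width: 0.0429
finger_force: 0.0
```

Emit:
step_arm --deltas '[[[0, 0, -0.05], 0, 0], [[0, 0, 0], 0, 0], [[-0.01, -0.037, 0], 0, -1], [[-0.01, -0.037, 0], 0, -1], [[-0.01, -0.037, 0], 0, -1], [[-0.01, -0.037, 0], 0, -1], [[-0.01, -0.037, 0], 0, -1], [[-0.01, -0.037, 0], 0, -1], [[-0.01, -0.037, 0], 0, -1], [[-0.01, -0.037, 0], 0, -1]]'

```text
t: 33.45
eef_pos: [0.4803, 0.0108, 0.1504]
ee_rot: [[-0.996, 0.088, 0.001], [0.088, 0.996, -0.0], [-0.001, 0.0, -1.0]]
wrist_force: [0.5, 0.1, 0.5]
grip_width: 0.0
finger_force: 0.0
```

Emit:
step_arm --deltas '[[[-0.01, -0.037, 0], 0, -1], [[-0.005, -0.037, 0], 0, -1], [[-0.005, -0.038, 0], 0, -1], [[0, 0, 0], 0, -1], [[0, 0, 0.018], 0, -1], [[0, 0, 0.008], 0, -1], [[0, 0, 0.008], 0, -1], [[0, 0, 0], 0, -1], [[0, 0, 0], 0, -1], [[0, 0, 0], 0, -1]]'

```text
t: 34.45
eef_pos: [0.4904, -0.1004, 0.1164]
ee_rot: [[-0.996, 0.087, 0.0], [0.087, 0.996, 0.0], [-0.0, 0.0, -1.0]]
wrist_force: [-0.6, 0.2, 0.5]
grip_width: 0.0005
finger_force: 0.0
```

Emit:
step_arm --deltas '[[[0, 0, 0.005], 0, -1], [[0, 0, 0.005], 0, -1], [[0, 0, 0.004], 0, -1], [[0, 0, 0.001], 0, -1], [[0, 0, 0], 0, -1], [[0, 0, 0], 0, -1], [[0, 0, 0], 0, -1], [[0, 0, 0], 0, -1], [[0, 0, 0], 0, -1], [[0, 0, 0], 0, -1]]'

```text
t: 35.45
eef_pos: [0.4909, -0.1008, 0.1028]
ee_rot: [[-0.996, 0.087, 0.002], [0.087, 0.996, 0.0], [-0.002, 0.0, -1.0]]
wrist_force: [-4.8, 2.8, 18.0]
grip_width: -0.0002
finger_force: 9.2
```

Emit:
step_arm --deltas '[[[0, 0, -0.04], 0, -1], [[0, -0.03, -0.04], 0, -1], [[0, -0.03, -0.04], 0, -1], [[0, -0.03, -0.04], 0, -1], [[0, -0.03, -0.02], 0, 0.5], [[0, -0.03, 0], 0, 0.5], [[0, -0.03, 0], 0, 0.5], [[0, -0.03, 0], 0, 0.5], [[0, 0, 0], 0, 0.5], [[0, 0, 0], 0, 0.5]]'

```text
t: 36.45
eef_pos: [0.4714, -0.3105, 0.2802]
ee_rot: [[-0.996, 0.089, -0.001], [0.089, 0.996, 0.001], [0.001, 0.001, -1.0]]
wrist_force: [-0.7, 0.7, 0.8]
grip_width: 0.0641
finger_force: 0.0
```

```bash
python3 - <<'E'
from h import *
s=state();print(s["t"],s["eef_pos"],s["ee_rot"][:,0],s["joint_pos"])
v=shot("wrist","w9")
u=shot("scene");d=shot("side")
a=u["f"][120:260,190:450];o=np.zeros((600,560,3),np.uint8);o[:420]=v["f"];o[420:560,:260]=a
b=d["f"][150:300,150:430];o[420:570,270:550]=b
cv2.imwrite("pics/m9.png",o[:,:,::-1])
E
```

```text
36.45 [ 0.47144856 -0.31053015  0.28023798] [-0.99601619  0.08916305  0.00130293] [-7.13264271e-01  3.28384882e-01 -6.33173302e-02  1.18079273e+00
  1.29389336e-04 -6.23981971e-01]
```

View pics/m9.png

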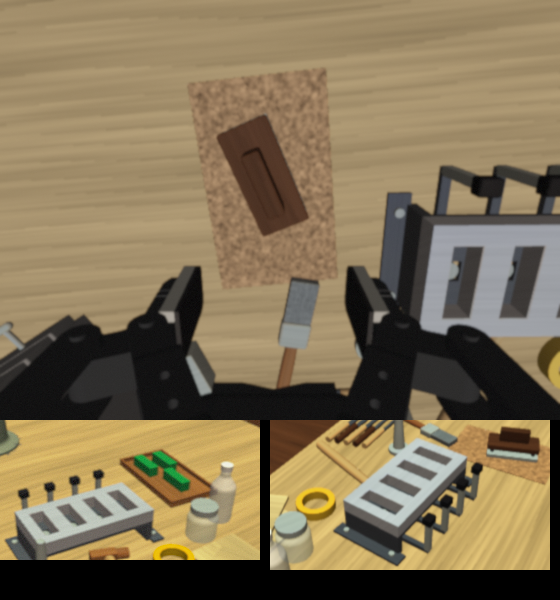

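All three blocks lie in the tray and all the caps are low. The lap body is at about (263,175) on the mat (189..337, 68..288), turned some 30 degrees in the image.

```bash
cat > l.py <<'E'
from h import *
import sys
s=state();R=s["ee_rot"];print(s["t"],s["eef_pos"],R[:,0])
v=shot("wrist",sys.argv[1])
H,S,Vv=[v["hsv"][:,:,i].astype(int) for i in range(3)]
m=(Vv<105)&(S>100)&(H<18)
m=cv2.morphologyEx(m.astype(np.uint8),cv2.MORPH_OPEN,np.ones((5,5)))
bl=[b for b in blobs(m,1500) if b[0][1]<300]
for c,st,l in bl:
    q=quad(l);P=np.array([onz(v,p,.04) for p in q])
    print("body",c,st,q.tolist(),P[:,:2].round(4).tolist(),"mean",P.mean(0).round(4),"sides",np.linalg.norm(P-np.roll(P,-1,0),axis=1).round(3))
    e=[P[i]-P[(i+1)%4] for i in range(4)];k=max(e,key=np.linalg.norm);print("long yaw",np.arctan(k[1]/k[0]))
hm=(S>75)&(H<25)&((Vv-0)>0)
E
python3 l.py w10; python3 - <<'E'
from h import *
v=shot("wrist")
P=np.array([onz(v,p,.003) for p in [(189,83),(326,69),(337,278),(221,288)]]);print("mat",P.round(3).tolist(),P.mean(0), [np.linalg.norm(P[i]-P[i-1]).round(3) for i in range(4)])
d=shot("side");u=shot("scene")
for w,n in((u,"scene"),(d,"side")):
    H,S,Vv=[w["hsv"][:,:,i].astype(int) for i in range(3)]
    for c,st,l in blobs((Vv<100)&(H<18)&(S>120),150,2500): print(n,c,st,onz(w,c,.045).round(3))
E
```

```text
36.6 [ 0.47190904 -0.30925714  0.28093643] [-9.96233396e-01  8.67097444e-02  6.63956138e-04]
body [261.59359307 174.17922078] [ 217  115   89  119 5775] [[259.0, 115.0], [305.0, 212.0], [260.0, 232.0], [217.0, 140.0]] [[0.4083, -0.3195], [0.5226, -0.2765], [0.5432, -0.3318], [0.4307, -0.3683]] mean [ 0.4762 -0.324   0.04  ] sides [0.122 0.059 0.118 0.054]
long yaw 0.360189734924174
mat [[0.368, -0.398, 0.003], [0.366, -0.24, 0.003], [0.635, -0.236, 0.003], [0.636, -0.397, 0.003]] [ 0.5011594  -0.31769174  0.003     ] [np.float64(0.269), np.float64(0.158), np.float64(0.269), np.float64(0.161)]
scene [368.57943925  27.44158879] [361   0  22  61 428] [-0.749  1.478  0.045]
scene [401.55660377  33.38026125] [ 384    0   37   73 1378] [-0.547  1.535  0.045]
scene [379.87745098  82.10947712] [359  65  41  37 612] [-0.004  0.878  0.045]
scene [346.42323651 187.21991701] [311 161  85  44 241] [0.572 0.232 0.045]
scene [120.59340659 240.02857143] [ 95 220  56  41 910] [ 0.482 -0.327  0.045]
scene [469.6302521  337.97058824] [442 314  61  49 238] [1.082 0.083 0.045]
scene [262.62727273 334.563
[... 269 characters left out ...]
-0.037  0.045]
scene [539.42602041 395.39285714] [503 358  57  62 392] [1.215 0.079 0.045]
scene [478.79907621 398.6743649 ] [454 375  54  45 433] [ 1.169 -0.003  0.045]
scene [334.57093426 403.91349481] [318 384  33  36 289] [ 1.058 -0.19   0.045]
side [522.27473807 154.32246799] [498 137  46  39 859] [ 0.204 -0.562  0.045]
side [225.4   162.725] [214 153  24  20 160] [ 0.874 -0.131  0.045]
side [243.53594771 165.81699346] [233 156  22  20 153] [ 0.824 -0.142  0.045]
side [393.7776607  170.64910432] [368 158  51  26 949] [ 0.476 -0.316  0.045]
side [250.17177914 347.15746421] [167 311 170  77 489] [0.507 0.31  0.045]
side [199.11737089 394.76995305] [163 366  70  54 213] [0.528 0.421 0.045]
```

Emit:
step_arm --deltas '[[[0, 0, 0], -0.149, 0.06], [[0, 0, 0], -0.149, 0.06], [[0, 0, 0], -0.149, 0.06], [[0.0014, -0.0152, 0], 0, 0.06], [[0, 0, 0.03], 0, 0.06], [[0, 0, 0.03], 0, 0.06], [[0, 0, 0.03], 0, 0.06], [[0, 0, 0.02], 0, 0.06], [[0, 0, 0], 0, 0.06], [[0, 0, 0], 0, 0.06]]' --grip_force 100

```text
t: 37.8
eef_pos: [0.4762, -0.3247, 0.1717]
ee_rot: [[-0.936, -0.352, -0.0], [-0.352, 0.936, 0.0], [0.0, 0.0, -1.0]]
wrist_force: [-0.2, -0.6, 1.1]
grip_width: 0.0452
finger_force: 0.0
```

```bash
python3 l.py w11; python3 - <<'E'
from h import *
s=state();v=shot("wrist");X=s["eef_pos"].copy()
for z in(.04,.078):
    X[2]=z;print(proj(v,X))
E
```

```text
37.8 [ 0.47615314 -0.32470406  0.17171549] [-9.36019885e-01 -3.51947113e-01  6.07338985e-05]
body [276.42268139 194.12812529] [  240   120    78   152 10599] [[245.0, 120.0], [317.0, 125.0], [303.0, 271.0], [240.0, 266.0]] [[0.4247, -0.3679], [0.4085, -0.3141], [0.5299, -0.2765], [0.545, -0.3307]] mean [ 0.477  -0.3223  0.04  ] sides [0.056 0.127 0.056 0.126]
long yaw 0.3006132134321999
[273.94400797 198.1309908 ]
[273.91480476 212.45342013]
```

View pics/w11.png

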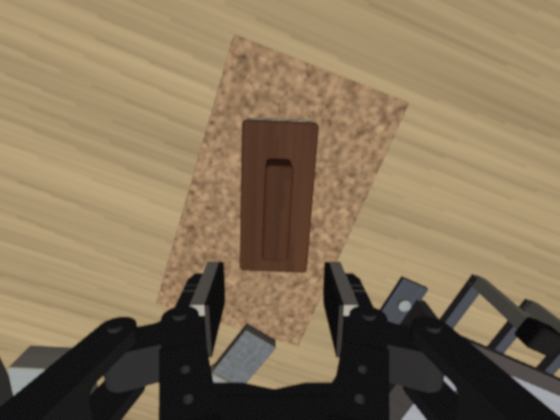

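The fin top is at about (265..292, 160..262), slightly clockwise of the tool and 4 px to the right. I'll correct that, descend and grip.

Emit:
step_arm --deltas '[[[0.0005, 0.0024, 0.01], 0.055, 0.06], [[0, 0, 0.035], 0, 0.06], [[0, 0, 0.035], 0, 0.06], [[0, 0, 0.025], 0, 0.06], [[0, 0, 0.013], 0, 0.06], [[0, 0, 0.0065], 0, 0.06], [[0, 0, 0], 0, 0.06], [[0, 0, 0], 0, 0.06], [[0, 0, 0], 0, 0.06], [[0, 0, 0], 0, 0.06]]'

```text
t: 38.9
eef_pos: [0.4753, -0.3234, 0.0478]
ee_rot: [[-0.954, -0.3, 0.001], [-0.3, 0.954, -0.001], [-0.001, -0.002, -1.0]]
wrist_force: [0.6, -1.2, -0.3]
grip_width: 0.0452
finger_force: 0.0
```

Emit:
step_arm --deltas '[[[0, 0, 0], 0, -1], [[0, 0, 0], 0, -1], [[0, 0, 0], 0, -1], [[0, 0, 0], 0, -1], [[0, 0, 0], 0, -1], [[0, 0, 0], 0, -1], [[0, 0, 0], 0, -1], [[0, 0, 0], 0, -1], [[0, 0, 0], 0, -1], [[0, 0, 0], 0, -1]]'

```text
t: 39.9
eef_pos: [0.4748, -0.323, 0.0469]
ee_rot: [[-0.954, -0.3, 0.0], [-0.3, 0.954, -0.0], [-0.0, -0.0, -1.0]]
wrist_force: [0.2, 1.0, 3.9]
grip_width: 0.0184
finger_force: 97.6
```

Emit:
step_arm --deltas '[[[0, 0, -0.01], 0, -1], [[0, 0, -0.03], 0, -1], [[0, 0, -0.03], 0, -1], [[0, 0, -0.03], 0, -1], [[0, 0, -0.033], 0, -1], [[0, 0, 0], 0, -1], [[0, 0, 0], 0.129, -1], [[0, 0, 0], 0.129, -1], [[0, 0, 0], 0.129, -1], [[0, 0, 0], 0, -1]]'

```text
t: 40.9
eef_pos: [0.4735, -0.322, 0.1779]
ee_rot: [[-0.997, 0.083, -0.003], [0.083, 0.997, 0.002], [0.003, 0.002, -1.0]]
wrist_force: [0.3, 0.4, -4.9]
grip_width: 0.0186
finger_force: 99.3
```

Emit:
step_arm --deltas '[[[-0.008, 0.031, 0], 0, -1], [[-0.008, 0.031, 0], 0, -1], [[-0.008, 0.031, 0], 0, -1], [[-0.008, 0.031, 0], 0, -1], [[-0.008, 0.031, 0], 0, -1], [[-0.008, 0.031, 0], 0, -1], [[-0.008, 0.031, 0], 0, -1], [[-0.008, 0.031, 0], 0, -1], [[-0.008, 0.031, 0], 0, -1], [[-0.008, 0.031, 0], 0, -1]]'

```text
t: 41.9
eef_pos: [0.5794, -0.0192, 0.1785]
ee_rot: [[-0.997, 0.08, -0.002], [0.08, 0.997, 0.0], [0.002, -0.0, -1.0]]
wrist_force: [0.6, -0.9, -4.0]
grip_width: 0.0186
finger_force: 99.4
```

Emit:
step_arm --deltas '[[[-0.008, 0.031, 0], 0, -1], [[-0.008, 0.031, 0], 0, -1], [[-0.008, 0.031, 0], 0, -1], [[-0.0085, 0.028, 0], 0, -1], [[0, 0, 0], 0, -1], [[0, 0, 0], 0, -1], [[0, 0, 0], 0, -1], [[0, 0, 0], 0, -1], [[0, 0, 0], 0, -1], [[0, 0, 0], 0, -1]]'

```text
t: 42.9
eef_pos: [0.6224, 0.0967, 0.1799]
ee_rot: [[-0.997, 0.083, 0.0], [0.083, 0.997, -0.0], [-0.0, -0.0, -1.0]]
wrist_force: [-0.1, -1.2, -4.0]
grip_width: 0.0185
finger_force: 99.7
```

```bash
python3 - <<'E'
from h import *
s=state();print(s["t"],s["eef_pos"],s["ee_rot"],s["wrist_force"],s["moment"],s["grip_width"])
c=np.array([.6134,-.0124]);ey=np.array([.082,.9966]);ex=np.array([.9966,-.082])
d=s["eef_pos"][:2]-c;print("mould coords",d@ex,d@ey)
v=shot("wrist");u=shot("scene");d=shot("side")
o=np.zeros((600,560,3),np.uint8);o[:420]=v["f"];o[420:580,:260]=u["f"][120:280,190:450];o[420:600,270:550]=d["f"][120:300,150:430]
cv2.imwrite("pics/m12.png",o[:,:,::-1])
E
```

```text
42.9 [0.62235079 0.09667695 0.17989439] [[-9.96508016e-01  8.34971487e-02  3.43840643e-05]
 [ 8.34971479e-02  9.96508016e-01 -2.50795845e-05]
 [-3.63580695e-05 -2.21210357e-05 -9.99999999e-01]] [-0.09871807 -1.15646326 -4.0327607 ] [0.06173435 0.01915285 0.00759902] 0.01846591693836335
mould coords -2.394881470319045e-05 0.10944005046421379
```

View pics/m12.png

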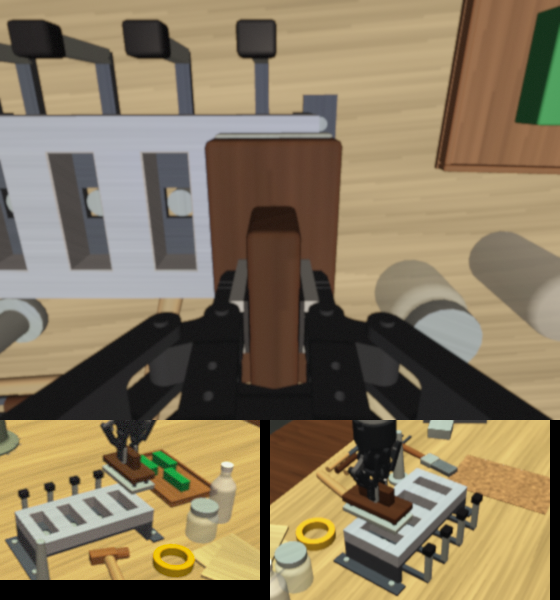

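The lap is held squarely over the left end, with its fin at columns 248..302, and bystanders are clear. I'll lower it in two steps and check the force.

Emit:
step_arm --deltas '[[[0, 0, 0.02], 0, -1], [[0, 0, 0.016], 0, -1], [[0, 0, 0.01], 0, -1], [[0, 0, 0.003], 0, -1], [[0, 0, 0.002], 0, -1], [[0, 0, 0.001], 0, -1], [[0, 0, 0.001], 0, -1], [[0, 0, 0], 0, -1], [[0, 0, 0], 0, -1], [[0, 0, 0], 0, -1]]'

```text
t: 44.05
eef_pos: [0.6231, 0.0974, 0.1275]
ee_rot: [[-0.997, 0.083, 0.002], [0.083, 0.997, 0.0], [-0.002, 0.0, -1.0]]
wrist_force: [0.8, 0.1, -0.9]
grip_width: 0.0186
finger_force: 100.2
```

Emit:
step_arm --deltas '[[[0, 0, 0.002], 0, -1], [[0, 0, 0.002], 0, -1], [[0, 0, 0.0015], 0, -1], [[0, 0, 0], 0, -1], [[0, 0, 0], 0, -1], [[0, 0, 0], 0, -1], [[0, 0, 0], 0, -1], [[0, 0, 0], 0, -1], [[0, 0, 0], 0, -1], [[0, 0, 0], 0, -1]]'

```text
t: 45.05
eef_pos: [0.6231, 0.0974, 0.1231]
ee_rot: [[-0.997, 0.083, 0.002], [0.083, 0.997, 0.0], [-0.002, 0.0, -1.0]]
wrist_force: [-2.6, -0.3, 9.1]
grip_width: 0.0187
finger_force: 101.3
```

Emit:
step_arm --deltas '[[[0, -0.006, 0.0005], 0, -1], [[0, -0.009, 0], 0, -1], [[0, -0.009, 0], 0, -1], [[0, -0.009, 0], 0, -1], [[0, -0.009, 0], 0, -1], [[0, -0.009, 0], 0, -1], [[0, -0.009, 0], 0, -1], [[0, -0.009, 0], 0, -1], [[0, -0.009, 0], 0, -1], [[0, -0.009, 0], 0, -1]]'

```text
t: 46.05
eef_pos: [0.6174, 0.013, 0.1232]
ee_rot: [[-0.997, 0.081, 0.006], [0.081, 0.997, 0.005], [-0.005, 0.006, -1.0]]
wrist_force: [1.1, 7.4, 9.2]
grip_width: 0.0191
finger_force: 101.6
```

Emit:
step_arm --deltas '[[[0, -0.009, 0], 0, -1], [[0, -0.009, 0], 0, -1], [[0, -0.009, 0], 0, -1], [[0, -0.009, 0], 0, -1], [[0, -0.009, 0], 0, -1], [[0, -0.009, 0], 0, -1], [[0, -0.009, 0], 0, -1], [[0, -0.009, 0], 0, -1], [[0, -0.009, 0], 0, -1], [[0, -0.009, 0], 0, -1]]'

```text
t: 47.05
eef_pos: [0.6099, -0.0768, 0.123]
ee_rot: [[-0.997, 0.081, 0.005], [0.081, 0.997, 0.005], [-0.005, 0.005, -1.0]]
wrist_force: [0.5, 8.3, 8.3]
grip_width: 0.0183
finger_force: 101.7
```

Emit:
step_arm --deltas '[[[0, -0.009, 0], 0, -1], [[0, -0.009, 0], 0, -1], [[0, -0.009, 0], 0, -1], [[0, -0.009, 0], 0, -1], [[0, -0.008, 0], 0, -1], [[0, -0.002, 0], 0, -1], [[0, -0.001, 0], 0, -1], [[0, 0, 0], 0, -1], [[0, 0, 0], 0, -1], [[0, 0, 0], 0, -1]]'

```text
t: 48.05
eef_pos: [0.6059, -0.1238, 0.1229]
ee_rot: [[-0.997, 0.081, 0.005], [0.081, 0.997, 0.004], [-0.005, 0.004, -1.0]]
wrist_force: [1.1, 6.3, 10.0]
grip_width: 0.0188
finger_force: 101.7
```

```bash
python3 - <<'E'
from h import *
s=state();print(s["t"],s["eef_pos"],s["grip_width"],s["wrist_force"],s["moment"])
c=np.array([.6134,-.0124]);ey=np.array([.082,.9966]);ex=np.array([.9966,-.082])
d=s["eef_pos"][:2]-c;print("mould coords",d@ex,d@ey)
shot("scene","sc13")
E
```

```text
48.05 [ 0.60590418 -0.12384622  0.12291386] 0.018788096221555455 [ 1.07264745  6.30203532 10.02945148] [ 1.38425173  0.0983028  -0.06911814]
mould coords 0.0016682533630812961 -0.11168196071399134
```

View pics/sc13.png

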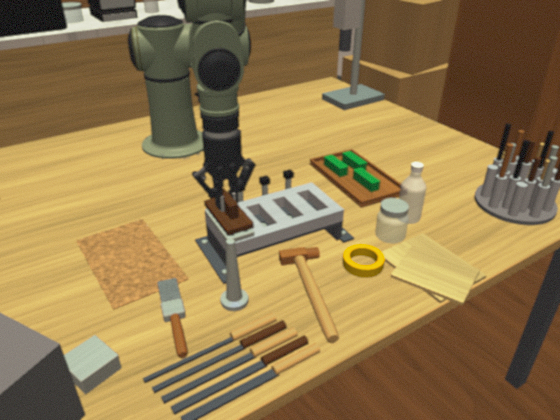

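The block sits at the right end, pressed and level, at (230,212). I'll lift it and return it to the mat.

Emit:
step_arm --deltas '[[[0, 0, -0.01], 0, -1], [[0, 0, -0.025], 0, -1], [[0, 0, -0.025], 0, -1], [[0, 0, 0], 0, -1], [[0.011, -0.025, 0], 0, -1], [[0.011, -0.025, 0], 0, -1], [[0.011, -0.025, 0], 0, -1], [[0.011, -0.025, 0], 0, -1], [[0.011, -0.025, 0], 0, -1], [[0.011, -0.025, 0], 0, -1]]'

```text
t: 49.1
eef_pos: [0.5242, -0.2704, 0.1787]
ee_rot: [[-0.997, 0.083, -0.002], [0.083, 0.997, 0.001], [0.002, 0.001, -1.0]]
wrist_force: [0.7, -0.3, -3.7]
grip_width: 0.0184
finger_force: 100.7
```

Emit:
step_arm --deltas '[[[0.011, -0.025, 0], 0, -1], [[0.012, -0.027, 0], 0, -1], [[0, 0, 0], 0, -1], [[0, 0, 0.04], 0, -1], [[0, 0, 0.04], 0, -1], [[0, 0, 0.03], 0, -1], [[0, 0, 0.01], 0, -1], [[0, 0, 0], 0, -1], [[0, 0, 0], 0, -1], [[0, 0, 0], 0, -1]]'

```text
t: 50.1
eef_pos: [0.4999, -0.3208, 0.0626]
ee_rot: [[-0.997, 0.083, 0.003], [0.083, 0.997, -0.002], [-0.003, -0.002, -1.0]]
wrist_force: [0.5, -0.9, -5.3]
grip_width: 0.0185
finger_force: 100.5
```

Emit:
step_arm --deltas '[[[0, 0, 0.007], 0, -1], [[0, 0, 0.004], 0, -1], [[0, 0, 0.002], 0, -1], [[0, 0, 0.001], 0, -1], [[0, 0, 0.001], 0, -1], [[0, 0, 0], 0, -1], [[0, 0, 0], 0, -1], [[0, 0, 0], 0, -1], [[0, 0, 0], 0, -1], [[0, 0, 0], 0, -1]]'

```text
t: 51.1
eef_pos: [0.4983, -0.3197, 0.0462]
ee_rot: [[-0.997, 0.083, -0.0], [0.083, 0.997, 0.0], [0.0, 0.0, -1.0]]
wrist_force: [-3.2, 2.9, 5.0]
grip_width: 0.0186
finger_force: 101.8
```

On the mat. I'll release and retreat upward.

Emit:
step_arm --deltas '[[[0, 0, 0], 0, 0.06], [[0, 0, 0], 0, 0.06], [[0, 0, 0], 0, 0.06], [[0, 0, 0], 0, 0.06], [[0, 0, -0.02], 0, 0.06], [[0, 0, -0.04], 0, 0.06], [[0, 0, -0.05], 0, 0.06], [[0, 0, -0.05], 0, 0.06], [[0.02, 0, -0.04], 0, 0.06], [[0, 0, 0], 0, 0.06]]'

```text
t: 52.1
eef_pos: [0.4799, -0.3202, 0.2524]
ee_rot: [[-0.996, 0.083, 0.007], [0.083, 0.996, -0.007], [-0.008, -0.006, -1.0]]
wrist_force: [0.8, 0.1, -0.4]
grip_width: 0.0454
finger_force: 0.0
```

```bash
python3 l.py w14; python3 - <<'E'
from h import *
u=shot("scene");d=shot("side");v=shot("wrist")
P=np.array([onz(v,p,.003) for p in [(0,0)]])
o=np.zeros((600,800,3),np.uint8);o[:400,:]=cv2.resize(np.hstack([u["f"][110:310,60:460]]),(800,400));o[400:600,:320]=d["f"][130:330,180:500];o[400:600,330:650]=d["f"][220:420,80:400]
cv2.imwrite("pics/m15.png",o[:,:,::-1])
E
```

```text
52.1 [ 0.47989839 -0.32021225  0.25239589] [-0.99648908  0.08333687 -0.00802989]
body [276.83443813 190.8978851 ] [ 248  134   58  117 6336] [[304.0, 134.0], [302.0, 249.0], [253.0, 250.0], [249.0, 135.0]] [[0.4392, -0.2874], [0.5665, -0.2967], [0.5633, -0.3521], [0.4356, -0.3431]] mean [ 0.5012 -0.3198  0.04  ] sides [0.128 0.055 0.128 0.056]
long yaw -0.06994410123819673
```

View pics/m15.png

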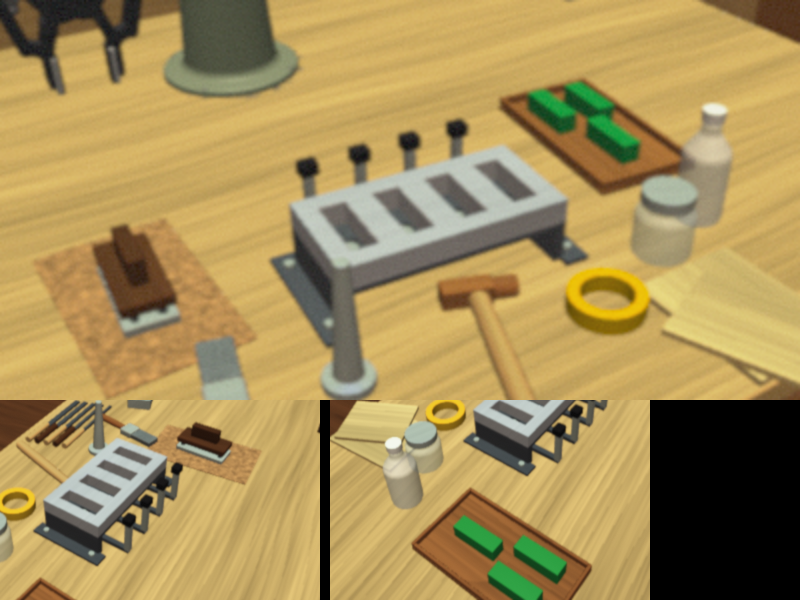

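The picture shows the lap upright at the mat's centre, at (135,280), three wax blocks flat in the tray at about (585,120), all four caps low and the pockets empty. I'm handing in.

```bash
python3 -c "
from cell import job_done
print(job_done())"
```

```text
the job is handed in; nothing more can be done
None
```

The job is handed in at about 52 s: the three wax blocks (pockets 1, 2 and 4) lie flat in the tray, all four rods are home, the mould was lapped in one left-to-right stroke, and the lapping block stands on its mat; the hand-in returned no verdict.

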